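# Grade mixed steel sleeves on the window ramp

## Robot

A 7-joint arm with a two-finger parallel gripper is mounted at the origin on the work surface. World frame = base frame: x ahead of the robot, y to its left, z up, the work surface at z = 0. Lengths are in m, angles in rad, forces in N, time in s.
With the tool pointing down it reaches from about 0.4 to 0.875 m from the base axis. Payload 19.3 kg.
Tool frame: the origin (TCP) lies at the very end of the fingers, on their centre line; the grasp point (between the pads) lies 19 mm behind it; z points along the fingers, x is the direction in which the jaws open and shut, and the axes are right-handed (so a half turn about z gives the same grasp; the last joint's range is limited). The gripper opens to 85 mm and grips with 20 to 120 N. Pads are 22 mm wide; open, the fingers measure 114 mm over their backs; the gripper's body (76 mm by 85 mm) begins 54 mm behind the grasp point. The pads swing forward as they close: fully open they stand 13 mm farther back than shut.
Start: joints at [-1.21, 0.521, -0.036, 1.599, 0.021, 1.021, -0.113], TCP at [0.261, 0.568, 0.194] pointing down, gripper open.
Joint ranges: [-2.91, 2.91], [-0.3, 2.13], [-1.5, 1.42], [0.17, 2.43], [-1.26, 4.41], [0.16, 1.93], [-2.52, 2.52]. Speed limits (rad/s): [1.89, 1.89, 2.39, 2.39, 3.01, 3.01, 3.01].

## Interface

Orientations are given as [roll, pitch, yaw] about the fixed x, y, z axes, in that order (R = Rz(yaw) Ry(pitch) Rx(roll)).
In Python, from workcell import bot gives the robot as it stands.
- The arm moves only by the tool jog_arm, never from a script. Its argument "increments" is a list of rows, each an object of numbers: "wx", "wy", "wz": the turn, a rotation vector about the tool's x, y, z in degrees; "x", "y", "z": the shift along the tool's x, y, z in cm; "claw": the opening in per cent of the stroke, from 0 (shut) to 100 (fully open). A call has 1 to 10 rows; each row is the pose to reach, as a shift and turn from the pose measured when the call began, along the tool's axes at that moment; what a row does not reach only later rows make up. A row lasts 1/8 s, in which the tool goes at most 62.5 mm and 10.7 degrees, less where a joint would pass 70% of its speed; a pose out of reach is approached as far as the arm can. A call with a gripper value outside its range is refused whole. The fingers move at their own pace and stop on an object; "squeeze" is the grip in N (left out, the last holds). Time passes only in rows, so rows that repeat a pose let the fingers close. It gives the time, the measured TCP pose, the force and the opening at its end, in the units of the state.
- bot.observe(): the state, without advancing time (a new reading comes with each control period).
- bot.grab_frame(name): name is "scene" or "top"; returns a dict with "pixels" (420x560x3 uint8, red, green, blue), "fov_y" (degrees; the focal length in pixels is half the picture's height over the tangent of half this angle, whatever the lens; pixels are square), "cx", "cy" (the principal point, pixels), "k1" (the pictures are not rectified: a ray, as slopes to the right and down, at radius r is drawn at 1 + k1 r^2 times it, then the intrinsics apply), "origin" and "orientation" of the camera in the world. Camera axes: x right, y down, z forward; pixel columns grow to the right and rows downward; lengths in m; the calibration is good to about 2 mm. A picture is of the moment at which its call begins. There is no depth.
- bot.job_done(): hands the job in, once; it reports no verdict.
The state is a dict: "clock": time; "qpos": joint angles; "qd": joint speeds; "joint_efforts": joint torques, N m; "position": TCP position; "tool_rot": TCP orientation; "force": force on the tool from outside, world axes, zero at the start; "moment": the same for the moment, N m; "grip_width": finger opening in m.
Only numpy, scipy, OpenCV 4.12 (cv2) and the standard library are available. Lean on these libraries where they do the work, as an engineer would, in place of code of your own. Each camera call takes 0.05 s, during which the arm holds its last target.

## Task

The receiving tray of the sleeve grader has been left partly pulled out: push it fully home under the ramp, then press down the hopper's tab to tip the mixed steel sleeves onto the ramp, holding it down until they have all rolled off, so that every sleeve drops through its window into the compartment for its length (short nearest the hopper, then medium, then long). Then let go, and do not knock over or shift the tape roll, screwdriver, bottle and carton around it.

Things in the scene. Friction and masses are not known exactly. Their poses are not given: they have to be found in the camera images.
- sorter: Fixed plywood grader for sleeves, 150 mm (x) by 420 mm (y). Origin on the bench, mid-width, 154 mm from the low end. +y points up the ramp to the hopper, -x to the robot's side (tray slides out there; tab there), z up. The aluminium ramp falls from 124 mm high at y=+93 mm to 58 mm at y=-140 mm, with three windows, wider and wider. Low side guards; end stop 118 mm high at y=-150 mm.
- tray (a joint): How far the blue plastic three-compartment tray is pulled out towards sorter -x, m: 0 = fully home under the ramp (stops there), up to 0.09. It is captive, slides straight along sorter x with about 1.5 N friction and stays where left. While it is out, the compartments are not under the windows.
- tray_plate (a point): Point on the outer face (facing sorter -x) of the tray's upright push plate, 46 mm above the bench, mid-width. Plate: 70 mm wide along sorter y, 6 mm thick, 8 to 64 mm above the bench, fixed to the tray's low (long-sleeve) end; push it towards sorter +x. The tab is about 107 mm up the ramp (+y) from it and 82 mm higher.
- hopper (a joint): Angle of the tipping plywood hopper, rad: 0 = at rest, its floor level, the sleeves lying still in it; 0.40 = fully tipped towards the ramp, at its stop. It falls back to 0 when released. The sleeves roll out onto the ramp by themselves once it is held past 0.3 for about two seconds.
- tab (a point): Centre of the top face of the hopper's steel press tab, 42 x 42 mm, 6 mm thick, on the sorter's -x side, 105 mm from the ramp's centre line and 129 mm above the bench at rest. Pivot: bar along sorter x at y=+97 mm, 124 mm high; the tab is 85 mm from it towards -y. Pressed down 33 mm (about 4 to 8 N) it tips the hopper fully. Nothing below it while the tray is home.
- sleeve_short_a_center (a point): Centre of a plain steel sleeve, 22 mm across and 28 mm long (short), x along it; starts lying across the hopper (along sorter x), in any order. It rolls. Belongs in the short compartment.
- sleeve_long_center (a point): Centre of a plain steel sleeve, 22 mm across and 92 mm long (long), x along it; starts lying across the hopper (along sorter x), in any order. It rolls. Belongs in the long compartment.
- sleeve_short_b_center (a point): Centre of a plain steel sleeve, 22 mm across and 28 mm long (short), x along it; starts lying across the hopper (along sorter x), in any order. It rolls. Belongs in the short compartment.
- sleeve_medium_center (a point): Centre of a plain steel sleeve, 22 mm across and 60 mm long (medium), x along it; starts lying across the hopper (along sorter x), in any order. It rolls. Belongs in the medium compartment.
- comp_short (a point): Centre of the floor of the short compartment when the tray is home (52 mm above the bench); the compartment is about 104 mm (x) by 61 mm (y). The ramp window above it is 42 mm wide along x: a shorter sleeve drops through, a longer one rolls over on its ends.
- comp_medium (a point): Centre of the floor of the medium compartment when the tray is home (32 mm above the bench); the compartment is about 104 mm (x) by 76 mm (y). The ramp window above it is 76 mm wide along x: a shorter sleeve drops through, a longer one rolls over on its ends.
- comp_long (a point): Centre of the floor of the long compartment when the tray is home (12 mm above the bench); the compartment is about 104 mm (x) by 78 mm (y). The ramp window above it is 102 mm wide along x: a shorter sleeve drops through, a longer one rolls over on its ends.
- tape_roll: Bystander: roll of brown tape lying flat, 96 mm across, 48 mm high; origin under its centre.
- screwdriver: Bystander: screwdriver lying on the bench on the far side of the sorter; origin on the bench under it, lying roughly along sorter y.
- bottle: Bystander: clear bottle, 64 mm across, 190 mm high, past the sorter's low end; origin under its centre.
- carton: Bystander: small carton 100 x 120 x 60 mm, past the sorter's low end on the robot's side; origin under its centre.
There are look-alikes about, which are no part of the job. What is shaped like the part that bears sleeve_medium_center but pink is not meant. What is shaped like the part that bears sleeve_short_b_center but orange is not meant.

How it is judged:
On the way, in this order (a step that is already met when the one before it is completed fails the run):
1. the tray is fully home (within 5 mm) while the hopper has not been tipped (value of joint tray below 0.005 m and value of joint hopper below 0.06 rad), for 0.2 s.
2. the hopper is tipped by its tab (past 0.2 rad) (value of joint hopper above 0.2 rad), for 0.2 s.
At the end, for the whole second after the job is handed in: Tray home (within 8 mm), hopper back down (under 0.05 rad), and all four sleeves lying in the tray, each in the compartment for its length (centre between that compartment's walls and no more than 35 mm above its floor), practically at rest (under 0.06 m/s) (value of joint tray below 0.008 m and value of joint hopper below 0.05 rad and y of sleeve_short_a_center in the frame of sorter between 0.019 and 0.083 m and x of sleeve_short_a_center in the frame of sorter between -0.054 and 0.054 m and z of each of sleeve_short_a_center, sleeve_short_b_center in the frame of sorter below 0.087 m and linear speed of each of sleeve_short_a, sleeve_long, sleeve_short_b, sleeve_medium below 0.06 m/s and y of sleeve_long_center in the frame of sorter between -0.142 and -0.061 m and x of sleeve_long_center in the frame of sorter between -0.054 and 0.054 m and z of sleeve_long_center in the frame of sorter below 0.047 m and y of sleeve_short_b_center in the frame of sorter between 0.019 and 0.083 m and x of sleeve_short_b_center in the frame of sorter between -0.054 and 0.054 m and y of sleeve_medium_center in the frame of sorter between -0.061 and 0.019 m and x of sleeve_medium_center in the frame of sorter between -0.054 and 0.054 m and z of sleeve_medium_center in the frame of sorter below 0.067 m); the robot touches nothing.
It fails at once if tape roll, screwdriver, bottle or carton shifted by more than 30 mm, or the bottle tipped (distance of any of tape_roll, screwdriver, bottle, carton from where it was at the start of the episode above 0.03 m or angle between bottle's own z axis and vertical above 0.4 rad).
It fails at once if the hopper is tipped while the tray is not home (value of joint hopper above 0.15 rad and value of joint tray above 0.012 m).
It also fails if it takes over 48 s, if anything falls off the work surface, if the arm or the gripper's body presses on something with over 40 N, if the wrist force passes 120 N, or if a joint passes its speed limit or range.

## Working session

There is one attempt and no reset: what is moved stays moved. The work goes in short steps, Python scripts to look and compute and a tool call to move; the robot and the scene stay as the last step left them, time stands still between calls to the robot, and variables do not carry over. Pictures are saved under pics/ and viewed, and the job is handed in when it is done.

Besides the shell and the picture viewer there is one more tool, called after "Request:" as name(argument=value, ...), one argument or row to a line, values as JSON. jog_arm: Moves the arm, as the interface text tells. Its arguments: {"type":"object","properties":{"increments":{"type":"array","items":{"type":"object","properties":{"wx":{"type":"number"},"wy":{"type":"number"},"wz":{"type":"number"},"x":{"type":"number"},"y":{"type":"number"},"z":{"type":"number"},"claw":{"type":"number"}}}},"squeeze":{"type":"number"}},"required":["increments"]}

```bash
mkdir -p pics; python3 - <<'E'
from workcell import bot
import cv2
for n in ("scene","top"):
    f=bot.grab_frame(n); cv2.imwrite(f"pics/{n}0.png",f["pixels"][:,:,::-1])
    print({k:v for k,v in f.items() if k!="pixels"})
print(bot.observe())
E
```

```text
{'fov_y': 55.749249953925414, 'cx': 283.2554973406445, 'cy': 210.25007706127596, 'k1': -0.0721735701453858, 'origin': array([0.9701986 , 0.46544987, 0.63013998]), 'orientation': array([-2.26058302, -0.00925129,  2.49339684])}
{'fov_y': 49.798205599871075, 'cx': 272.0533517263474, 'cy': 216.21206916406302, 'k1': -0.02925586065789015, 'origin': array([ 0.52309667, -0.01396737,  1.21692478]), 'orientation': array([-3.07469624, -0.01016178, -1.54587239])}
{'clock': 0.1, 'qpos': array([-1.21022382,  0.52197905, -0.03628827,  1.5999373 ,  0.02119829,
        1.02113933, -0.1128012 ]), 'qd': array([-0.00082462, -0.00366139,  0.00126834, -0.00302987, -0.00111489,
        0.00073785, -0.00132641]), 'joint_efforts': array([ 3.31240393e-03, -9.28484488e+01,  1.98421128e+00, -3.70536518e+01,
        1.81108428e-02,  5.34670689e-03,  9.17483391e-06]), 'position': array([0.26089207, 0.56755809, 0.19397331]), 'tool_rot': array([3.14149783e+00, 1.07409228e-03, 1.13997650e+00]), 'force': array([ 0.43851815,  0.43242171, -0.44403698]), 'moment': array([ 0.03304554, -0.01871979, -0.01023351]), 'grip_width': 0.08545454395368389}
```

View pics/scene0.png

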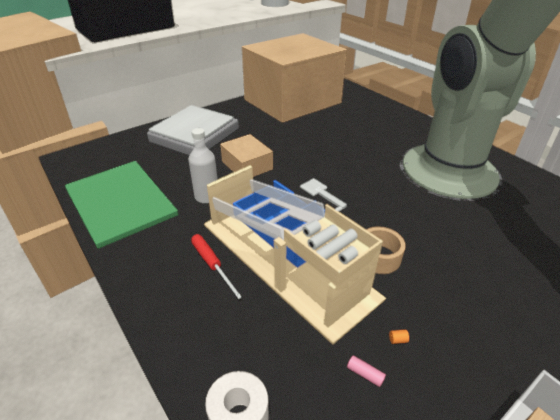

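View pics/top0.png

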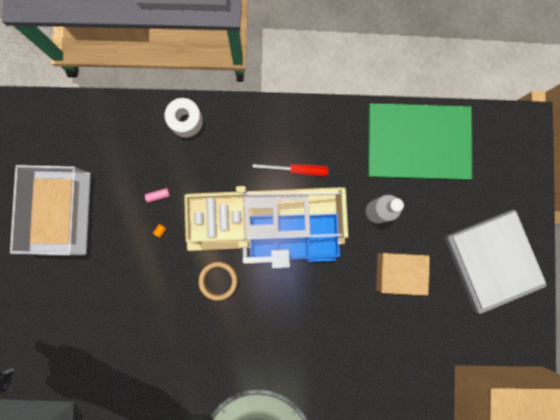

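```bash
cat > h.py <<'E'
import numpy as np,cv2
from scipy.spatial.transform import Rotation as R
def ray(f,u,v):
    H=f["pixels"].shape[0]; fl=H/2/np.tan(np.radians(f["fov_y"])/2)
    K=np.array([[fl,0,f["cx"]],[0,fl,f["cy"]],[0,0,1]])
    p=cv2.undistortPoints(np.array([[[u,v]]],float),K,np.array([f["k1"],0,0,0,0]))[0,0]
    return R.from_euler("xyz",f["orientation"]).apply([p[0],p[1],1])
def onz(f,u,v,z):
    d=ray(f,u,v); o=f["origin"]; return o+d*(z-o[2])/d[2]
def proj(f,P):
    q=R.from_euler("xyz",f["orientation"]).inv().apply(np.array(P)-f["origin"]); H=f["pixels"].shape[0]; fl=H/2/np.tan(np.radians(f["fov_y"])/2)
    s=q[:2]/q[2]; s=s*(1+f["k1"]*(s@s)); return s*fl+[f["cx"],f["cy"]]
E
python3 - <<'E'
import cv2
a=cv2.imread("pics/top0.png")[170:290,175:365]; cv2.imwrite("pics/t1.png",cv2.resize(a,None,fx=4,fy=4,interpolation=cv2.INTER_CUBIC))
a=cv2.imread("pics/scene0.png")[150:345,190:410]; cv2.imwrite("pics/s1.png",cv2.resize(a,None,fx=3,fy=3,interpolation=cv2.INTER_CUBIC))
E
```

```text
(no output)
```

View pics/t1.png

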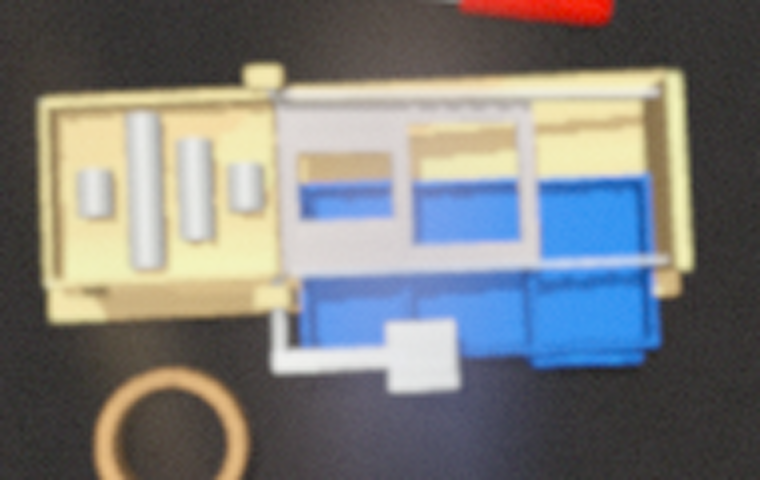

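View pics/s1.png

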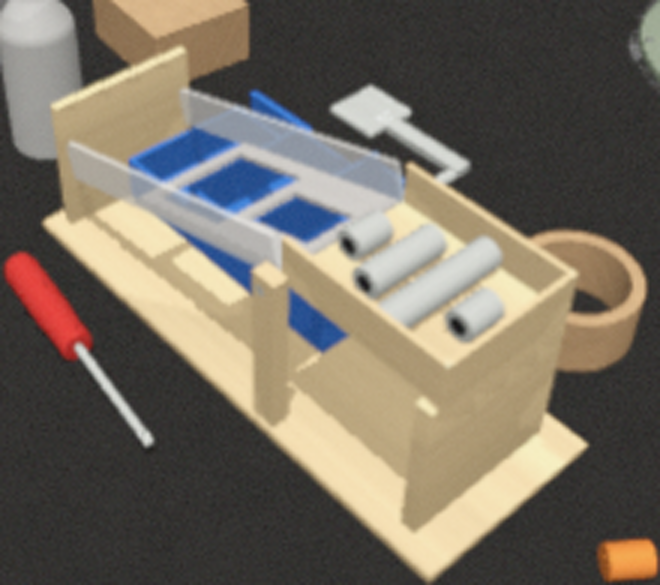

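```bash
python3 - <<'E'
from workcell import bot
from h import *
t=bot.grab_frame("top"); s=bot.grab_frame("scene")
T=lambda u,v,z: onz(t,175+u/4,170+v/4,z)
S=lambda u,v,z: onz(s,190+u/3,150+v/3,z)
print("tab",T(423,355,.129),S(371,111,.129))
print("tab corners",[T(*c,.129)[:2].round(4) for c in((386,320),(457,320),(461,390),(388,392))])
for z in(0,.01): print("base",[S(*c,z)[:2].round(4) for c in((430,578),(587,445),(45,222))])
print("plate",[T(*c,.064)[:2].round(4) for c in((533,367),(645,364))], S(252,92,.064))
print("tape",T(172,440,.048), [T(u,440,.048)[:2] for u in(95,249)],[T(172,v,.048)[:2] for v in(367,)])
print("hopper rim",[T(*c,.17)[:2].round(4) for c in((40,97),(278,90))])
print("carton",[onz(t,*c,.06)[:2].round(3) for c in((380,253),(429,254),(428,295),(378,292))])
E
```

```text
tab [ 0.49464817 -0.046582    0.129     ] [ 0.50024754 -0.03962842  0.129     ]
tab corners [array([ 0.515 , -0.0239]), array([ 0.5161, -0.0665]), array([ 0.4743, -0.0698]), array([ 0.4721, -0.0262])]
base [array([0.6572, 0.2103]), array([0.5068, 0.1999]), array([ 0.6862, -0.2102])]
base [array([0.6622, 0.2144]), array([0.5142, 0.2041]), array([ 0.6907, -0.1994])]
plate [array([ 0.4871, -0.1186]), array([ 0.4907, -0.1898])] [ 0.50087272 -0.18332711  0.064     ]
tape [0.4342153  0.11062254 0.048     ] [array([0.43296477, 0.15996716]), array([0.43544845, 0.06127897])] [array([0.48082462, 0.11211718])]
hopper rim [array([0.6395, 0.1808]), array([0.6471, 0.0426])]
carton [array([ 0.514, -0.302]), array([ 0.514, -0.429]), array([ 0.41 , -0.427]), array([ 0.414, -0.298])]
```

```bash
cat >> h.py <<'E'
def goal(bot,p,yaw=1.63,tilt=0,n=1):
    o=bot.observe(); R0=R.from_euler("xyz",o["tool_rot"])
    Rt=R.from_euler("xyz",[np.pi,0,yaw])*R.from_euler("x",-tilt,degrees=True)
    d=R0.inv().apply(np.array(p)-o["position"])*100; w=np.degrees((R0.inv()*Rt).as_rotvec())
    print("pos",o["position"].round(4),"xyz cm",d.round(2),"w",w.round(1),"len mm",10*np.linalg.norm(d))
E
python3 - <<'E'
from workcell import bot
from h import *
goal(bot,(.43,.33,.2)); goal(bot,(.42,-.0,.2));goal(bot,(.42,-.155,.2))
E
```

```text
pos [0.2609 0.5677 0.1941] xyz cm [-14.54  25.29  -0.58] w [ -0.    0.  -28.1] len mm 291.7395718113362
pos [0.2609 0.5677 0.1941] xyz cm [-44.94  38.16  -0.55] w [ -0.    0.  -28.1] len mm 589.580924051924
pos [0.2609 0.5677 0.1941] xyz cm [-59.02  44.64  -0.54] w [ -0.    0.  -28.1] len mm 740.0096813167795
```

Request:
jog_arm(
  increments=[
    {"x": -2.9,"y": 5,"wz": -7,"claw": 0},
    {"x": -5.8,"y": 10,"wz": -14,"claw": 0},
    {"x": -8.7,"y": 15,"wz": -21,"claw": 0},
    {"x": -11.6,"y": 20,"wz": -28,"claw": 0},
    {"x": -14.5,"y": 25.3,"wz": -28,"claw": 0},
    {"x": -20,"y": 27.6,"wz": -28,"claw": 0},
    {"x": -25,"y": 29.7,"wz": -28,"claw": 0},
    {"x": -30,"y": 31.8,"wz": -28,"claw": 0},
    {"x": -35,"y": 34,"wz": -28,"claw": 0},
    {"x": -40,"y": 36,"wz": -28,"claw": 0},
  ],
)

```text
schema error: expected keys wx, wy, wz, x, y, z, claw
```

```bash
python3 - <<'E'
from workcell import bot
from h import *
goal(bot,(.43,-.158,.2),tilt=20); goal(bot,(.43,-.158,.045),tilt=20)
E
```

```text
pos [0.2609 0.5677 0.1941] xyz cm [-58.88  45.67  -0.54] w [-19.6   4.9 -27.8] len mm 745.1447307867429
pos [0.2609 0.5677 0.1941] xyz cm [-58.87  45.67  14.96] w [-19.6   4.9 -27.8] len mm 759.8992753880541
```

All keys are required.

Request:
jog_arm(
  increments=[
    {"x": -2.9,"y": 5,"z": 0,"wx": 0,"wy": 0,"wz": -7,"claw": 0},
    {"x": -5.8,"y": 10,"z": 0,"wx": 0,"wy": 0,"wz": -14,"claw": 0},
    {"x": -8.7,"y": 15,"z": 0,"wx": 0,"wy": 0,"wz": -21,"claw": 0},
    {"x": -11.6,"y": 20,"z": 0,"wx": 0,"wy": 0,"wz": -28,"claw": 0},
    {"x": -14.5,"y": 25.3,"z": 0,"wx": 0,"wy": 0,"wz": -28,"claw": 0},
    {"x": -20,"y": 27.6,"z": 0,"wx": 0,"wy": 0,"wz": -28,"claw": 0},
    {"x": -25,"y": 29.7,"z": 0,"wx": 0,"wy": 0,"wz": -28,"claw": 0},
    {"x": -30,"y": 31.8,"z": 0,"wx": 0,"wy": 0,"wz": -28,"claw": 0},
    {"x": -35,"y": 34,"z": 0,"wx": 0,"wy": 0,"wz": -28,"claw": 0},
    {"x": -40,"y": 36,"z": 0,"wx": 0,"wy": 0,"wz": -28,"claw": 0},
  ],
)

```text
clock: 1.45
position: [0.4208, 0.0522, 0.1946]
tool_rot: [3.141, 0.001, 1.629]
force: [1.7, 0.4, 0.8]
grip_width: 0.0003
```

```bash
python3 - <<'E'
from workcell import bot
from h import *
goal(bot,(.43,-.158,.2),tilt=20); goal(bot,(.43,-.158,.045),tilt=20)
E
```

```text
pos [0.4208 0.0522 0.1946] xyz cm [-21.03  -0.29  -0.53] w [-20.    0.   -0.1] len mm 210.421152497124
pos [0.4208 0.0522 0.1946] xyz cm [-21.03  -0.3   14.97] w [-20.    0.   -0.1] len mm 258.12589846009445
```

Request:
jog_arm(
  increments=[
    {"x": -5,"y": 0,"z": 0,"wx": -5,"wy": 0,"wz": 0,"claw": 0},
    {"x": -10,"y": 0,"z": 0,"wx": -10,"wy": 0,"wz": 0,"claw": 0},
    {"x": -15,"y": 0,"z": 0,"wx": -15,"wy": 0,"wz": 0,"claw": 0},
    {"x": -21,"y": 0,"z": 0,"wx": -20,"wy": 0,"wz": 0,"claw": 0},
    {"x": -21,"y": 0,"z": 5,"wx": -20,"wy": 0,"wz": 0,"claw": 0},
    {"x": -21,"y": 0,"z": 10,"wx": -20,"wy": 0,"wz": 0,"claw": 0},
    {"x": -21,"y": 0,"z": 15,"wx": -20,"wy": 0,"wz": 0,"claw": 0},
    {"x": -21,"y": 0,"z": 15,"wx": -20,"wy": 0,"wz": 0,"claw": 0},
  ],
)

```text
clock: 2.45
position: [0.4408, -0.166, 0.0731]
tool_rot: [2.835, -0.022, 1.633]
force: [-0.4, -0.3, 0.2]
grip_width: -0.0001
```

```bash
python3 - <<'E'
from workcell import bot
from h import *
goal(bot,(.47,-.156,.045),tilt=20); goal(bot,(.53,-.152,.045),tilt=20)
for n in ("scene","top"):
    f=bot.grab_frame(n); a=f["pixels"][:,:,::-1]
    cv2.imwrite(f"pics/{n}2.png",a)
E
```

```text
pos [ 0.4408 -0.166   0.0731] xyz cm [0.75 1.98 3.6 ] w [-2.4 -1.3 -0.3] len mm 41.73236400226973
pos [ 0.4408 -0.166   0.0731] xyz cm [0.78 7.71 5.41] w [-2.4 -1.3 -0.3] len mm 94.53585164476505
```

View pics/top2.png

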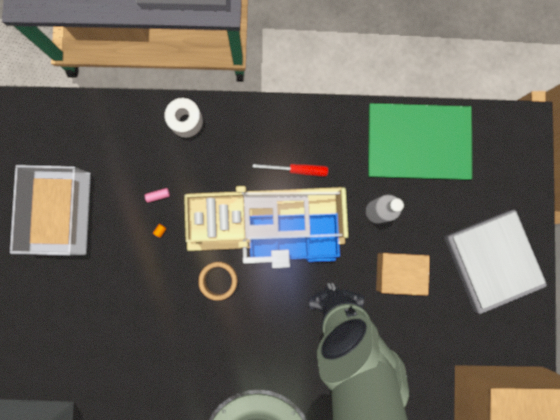

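View pics/scene2.png

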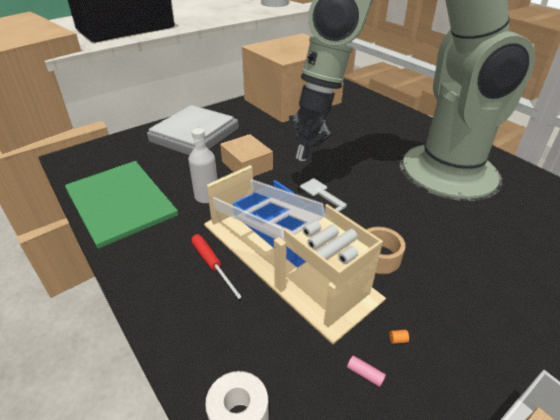

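Request:
jog_arm(
  increments=[
    {"x": 0.4,"y": 0.8,"z": 1.7,"wx": 0,"wy": 0,"wz": 0,"claw": 0},
    {"x": 0.8,"y": 1.5,"z": 3.4,"wx": 0,"wy": 0,"wz": 0,"claw": 0},
    {"x": 0.8,"y": 1.5,"z": 3.4,"wx": 0,"wy": 0,"wz": 0,"claw": 0},
    {"x": 0.8,"y": 1.5,"z": 3.4,"wx": 0,"wy": 0,"wz": 0,"claw": 0},
  ],
)

```text
clock: 3.05
position: [0.4682, -0.1578, 0.0571]
tool_rot: [2.847, -0.027, 1.636]
force: [0.9, 0.2, -0.3]
grip_width: -0.0001
```

```bash
python3 - <<'E'
from workcell import bot
from h import *
print(bot.observe()["force"],bot.observe()["qpos"].round(3))
goal(bot,(.49,-.155,.045),tilt=15); goal(bot,(.53,-.152,.045),tilt=15)
E
```

```text
[ 0.88765154  0.18933671 -0.29546214] [ 0.364  0.462 -0.08   2.28  -0.609  0.162  2.52 ]
pos [ 0.4682 -0.1578  0.0571] xyz cm [0.1  1.75 1.8 ] w [ 1.9 -1.6 -0.1] len mm 25.122588670442326
pos [ 0.4682 -0.1578  0.0571] xyz cm [0.14 5.58 2.97] w [ 1.9 -1.6 -0.1] len mm 63.26503372426808
```

Request:
jog_arm(
  increments=[
    {"x": 0,"y": 0,"z": 0,"wx": 5,"wy": 0,"wz": 0,"claw": 0},
    {"x": 0,"y": 0,"z": 0,"wx": 9,"wy": 0,"wz": 0,"claw": 0},
    {"x": 0,"y": 0,"z": 0.7,"wx": 9,"wy": 0,"wz": 0,"claw": 0},
    {"x": 0,"y": 0.2,"z": 1.2,"wx": 9,"wy": 0,"wz": 0,"claw": 0},
    {"x": 0,"y": 0.2,"z": 1.2,"wx": 9,"wy": 0,"wz": 0,"claw": 0},
  ],
)

```text
clock: 3.68
position: [0.4728, -0.1574, 0.0457]
tool_rot: [3.003, -0.028, 1.635]
force: [-0.5, -0.1, -0.5]
grip_width: 0.0
```

```bash
python3 - <<'E'
from workcell import bot
from h import *
print(bot.observe()["force"],bot.observe()["qpos"].round(3))
goal(bot,(.49,-.155,.045),tilt=8); goal(bot,(.53,-.152,.045),tilt=8)
E
```

```text
[-0.4806744  -0.1247511  -0.47525904] [ 0.088  0.53   0.216  2.162 -0.502  0.381  2.361]
pos [ 0.4728 -0.1574  0.0457] xyz cm [0.13 1.71 0.31] w [-0.1 -1.6  0. ] len mm 17.430072565490878
pos [ 0.4728 -0.1574  0.0457] xyz cm [0.17 5.68 0.87] w [-0.1 -1.6  0. ] len mm 57.50671423255756
```

Request:
jog_arm(
  increments=[
    {"x": 0,"y": 0.6,"z": 0.1,"wx": 0,"wy": 0,"wz": 0,"claw": 0},
    {"x": 0,"y": 1.2,"z": 0.2,"wx": 0,"wy": 0,"wz": 0,"claw": 0},
    {"x": 0.1,"y": 1.8,"z": 0.3,"wx": 0,"wy": 0,"wz": 0,"claw": 0},
    {"x": 0.1,"y": 2.4,"z": 0.4,"wx": 0,"wy": 0,"wz": 0,"claw": 0},
    {"x": 0.1,"y": 3.0,"z": 0.45,"wx": 0,"wy": 0,"wz": 0,"claw": 0},
    {"x": 0.1,"y": 3.0,"z": 0.45,"wx": 0,"wy": 0,"wz": 0,"claw": 0},
  ],
)

```text
clock: 4.42
position: [0.5034, -0.1544, 0.0454]
tool_rot: [3.003, -0.028, 1.635]
force: [-0.3, -0.0, 0.4]
grip_width: 0.0004
```

```bash
python3 - <<'E'
from workcell import bot
from h import *
f=bot.grab_frame("top"); a=f["pixels"][:,:,::-1]
cv2.imwrite("pics/t3.png",cv2.resize(a[170:310,175:385],None,fx=3.5,fy=3.5,interpolation=cv2.INTER_CUBIC))
o=bot.observe();print(o["position"],o["force"],o["qpos"].round(3))
E
```

```text
[ 0.50297928 -0.15441703  0.04534771] [-0.97859315 -0.79658161 -0.37497305] [ 0.053  0.562  0.237  2.095 -0.495  0.418  2.326]
```

View pics/t3.png

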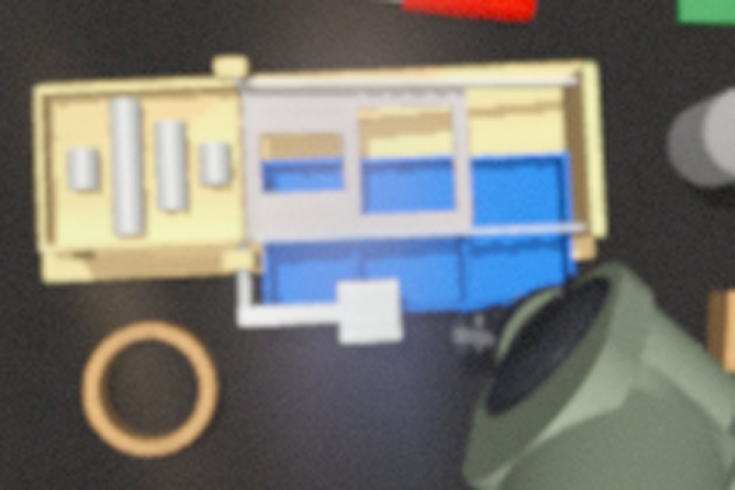

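Request:
jog_arm(
  increments=[
    {"x": 0,"y": 0.5,"z": 0.07,"wx": 0,"wy": 0,"wz": 0,"claw": 0},
    {"x": 0,"y": 1.0,"z": 0.14,"wx": 0,"wy": 0,"wz": 0,"claw": 0},
    {"x": 0,"y": 1.5,"z": 0.2,"wx": 0,"wy": 0,"wz": 0,"claw": 0},
    {"x": 0,"y": 2.0,"z": 0.28,"wx": 0,"wy": 0,"wz": 0,"claw": 0},
  ],
)

```text
clock: 4.97
position: [0.5235, -0.1531, 0.0453]
tool_rot: [3.004, -0.028, 1.635]
force: [-0.9, 0.7, -0.9]
grip_width: 0.0
```

```bash
python3 - <<'E'
from workcell import bot
from h import *
f=bot.grab_frame("top"); a=f["pixels"][:,:,::-1]
cv2.imwrite("pics/t4.png",cv2.resize(a[170:310,175:385],None,fx=3.5,fy=3.5,interpolation=cv2.INTER_CUBIC))
print(proj(f,bot.observe()["position"]))
f=bot.grab_frame("scene"); a=f["pixels"][:,:,::-1]
cv2.imwrite("pics/s4.png",cv2.resize(a[100:300,190:410],None,fx=3,fy=3,interpolation=cv2.INTER_CUBIC))
o=bot.observe();print(o["position"],o["force"],o["qpos"].round(3))
E
```

```text
[321.15754927 247.44756277]
[ 0.52369729 -0.15301959  0.04530129] [ 0.27652693 -0.53235745 -0.63885748] [ 0.034  0.584  0.249  2.048 -0.49   0.444  2.304]
```

View pics/t4.png

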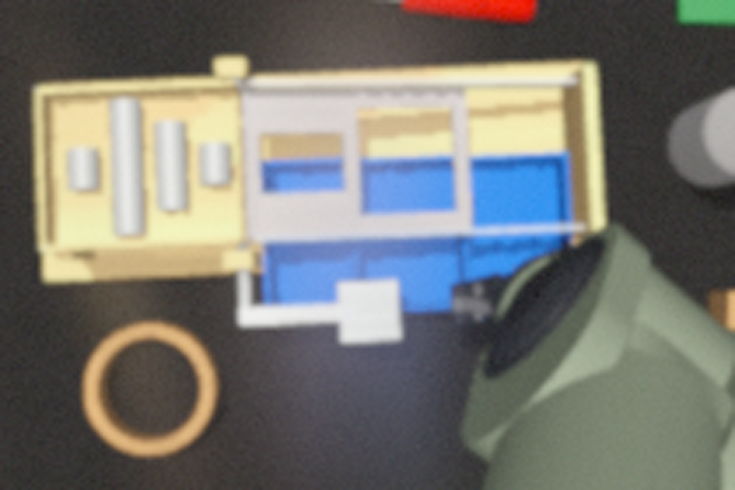

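View pics/s4.png

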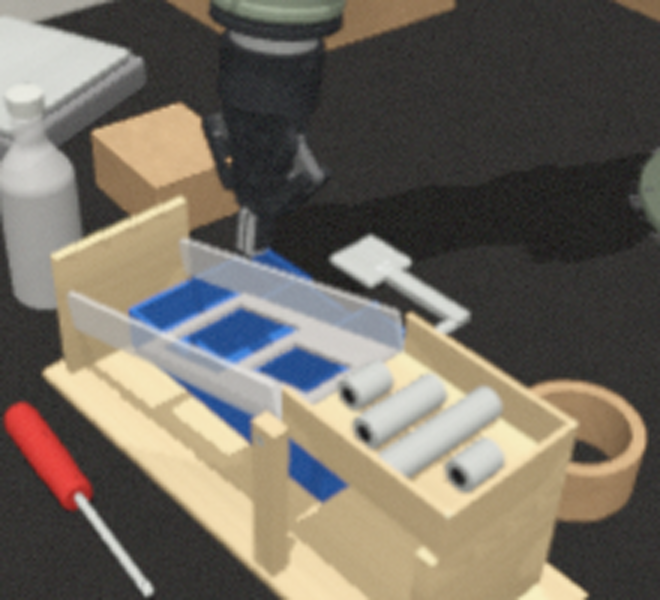

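```bash
python3 - <<'E'
from workcell import bot
from h import *
f=bot.grab_frame("scene"); a=f["pixels"][:,:,::-1].copy()
o=bot.observe();p=o["position"];Z=R.from_euler("xyz",o["tool_rot"]).apply([0,0,1])
print(proj(f,p),proj(f,p-.02*Z),proj(f,p-.05*Z))
b=cv2.imread("pics/scene0.png")
sl=np.s_[140:220,240:330]
cv2.imwrite("pics/s5.png",np.hstack([cv2.resize(x[sl],None,fx=4.4,fy=4.4,interpolation=cv2.INTER_CUBIC) for x in(b,a)]))
E
```

```text
[273.93769075 196.01423326] [274.62546504 188.88308461] [275.68758877 177.88076176]
```

View pics/s5.png

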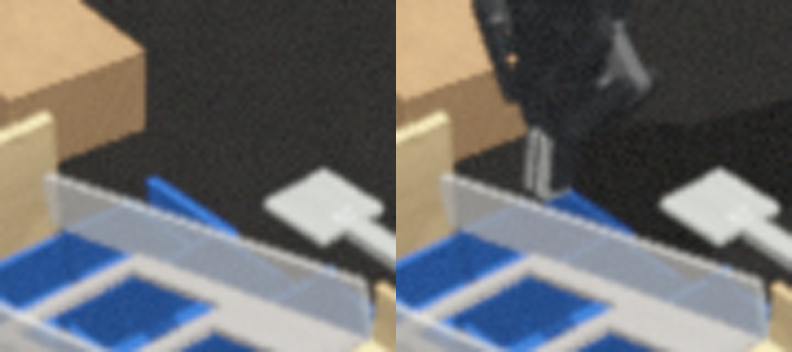

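```bash
python3 - <<'E'
from workcell import bot
from h import *
f=bot.grab_frame("scene"); a=f["pixels"][:,:,::-1].copy()
print(proj(f,(.4408,-.166,.0731)))
b=cv2.imread("pics/scene2.png")
c=[]
for x,(u,v) in ((b,(300,160)),(a,(275,188))):
    q=cv2.resize(x[v-25:v+25,u-25:u+25],None,fx=8,fy=8,interpolation=cv2.INTER_CUBIC); c.append(cv2.convertScaleAbs(q,alpha=1.6,beta=15))
cv2.imwrite("pics/s6.png",np.hstack(c))
E
```

```text
[297.54121424 172.6535415 ]
```

View pics/s6.png

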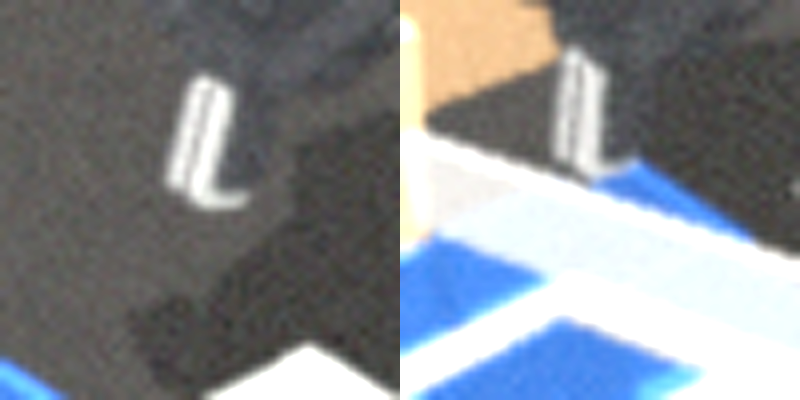

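```bash
python3 - <<'E'
from workcell import bot
from h import *
t=bot.grab_frame("top"); s=bot.grab_frame("scene")
def c(f,lo,hi):
    h=cv2.cvtColor(f["pixels"],cv2.COLOR_RGB2HSV); m=cv2.inRange(h,lo,hi)
    n,l,st,ce=cv2.connectedComponentsWithStats(m); i=1+np.argmax(st[1:,4]); return ce[i],st[i,4]
for nm,lo,hi,z in (("green",(50,100,50),(80,255,255),.005),("pink",(150,60,120),(175,255,255),.011),("orange",(8,220,180),(16,255,255),.011)):
    a,n1=c(t,lo,hi); b,n2=c(s,lo,hi); P=onz(t,*a,z); print(nm,a,n1,b,n2,P,onz(s,*b,z),proj(s,P))
for k in(1,): print(bot.observe()["position"])
E
```

```text
green [419.63356789 141.1490748 ] 7674 [118.93892173 202.81085438] 5583 [ 0.82061829 -0.4226729   0.005     ] [ 0.82684368 -0.40807411  0.005     ] [119.36653861 199.08859601]
pink [156.42857143 194.76623377] 231 [365.99818512 370.39745917] 551 [0.6537967 0.2868377 0.011    ] [0.6548365  0.28692679 0.011     ] [366.39637869 370.00531332]Traceback (most recent call last):
  File "<stdin>", line 8, in <module>
  File "<stdin>", line 6, in c
    return _wrapfunc(a, 'argmax', axis=axis, out=out, **kwds)
    return bound(*args, **kwds)
ValueError: attempt to get argmax of an empty sequence
```

```bash
python3 - <<'E'
from workcell import bot
from h import *
s=bot.grab_frame("scene")
for p,e,px in (((.4408,-.166,.0731),(2.835,-.022,1.633),(301,160.6)),((.5235,-.1531,.0453),(3.004,-.028,1.635),(273.7,184.5))):
    Z=R.from_euler("xyz",e).apply([0,0,1]); d=ray(s,*px); o=s["origin"]
    A=np.c_[d,Z]; x=np.linalg.lstsq(A,np.array(p)-o,rcond=None)[0]; print("behind by",x[1],"resid",A@x-(np.array(p)-o), o+d*x[0])
print(bot.observe()["grip_width"])
E
```

```text
behind by 0.03278556174827055 resid [-0.00045727  0.00049293 -0.00012336] [ 0.43050954 -0.16680844  0.10422576]
behind by 0.03176904966187157 resid [ 0.00229238 -0.00187177  0.00024382] [ 0.52150048 -0.15613053  0.07700029]
-5.03179983397085e-05
```

Request:
jog_arm(
  increments=[
    {"x": 0,"y": -3,"z": -0.6,"wx": 0,"wy": 0,"wz": 0,"claw": 0},
    {"x": 0,"y": -6,"z": -0.9,"wx": 0,"wy": 0,"wz": 0,"claw": 0},
    {"x": 0,"y": -6,"z": 1,"wx": 0,"wy": 0,"wz": 0,"claw": 0},
    {"x": 0,"y": -6,"z": 2.4,"wx": 0,"wy": 0,"wz": 0,"claw": 0},
    {"x": 0,"y": -6,"z": 2.4,"wx": 0,"wy": 0,"wz": 0,"claw": 0},
  ],
)

```text
clock: 5.95
position: [0.4666, -0.1557, 0.0125]
tool_rot: [3.005, -0.029, 1.635]
force: [-0.5, 0.8, 0.1]
grip_width: -0.0
```

```bash
python3 - <<'E'
from workcell import bot
from h import *
f=bot.grab_frame("scene"); a=f["pixels"][:,:,::-1].copy()
cv2.imwrite("pics/s7.png",cv2.resize(a[120:220,230:330],None,fx=6,fy=6,interpolation=cv2.INTER_CUBIC))
o=bot.observe();print(o["position"],o["force"],o["qpos"].round(3))
print(proj(f,o["position"]))
E
```

```text
[ 0.46674891 -0.15587481  0.01300759] [ 0.6132276   0.01457641 -0.62033161] [ 0.143  0.587  0.144  2.185 -0.543  0.293  2.406]
[291.31934752 197.50031577]
```

View pics/s7.png

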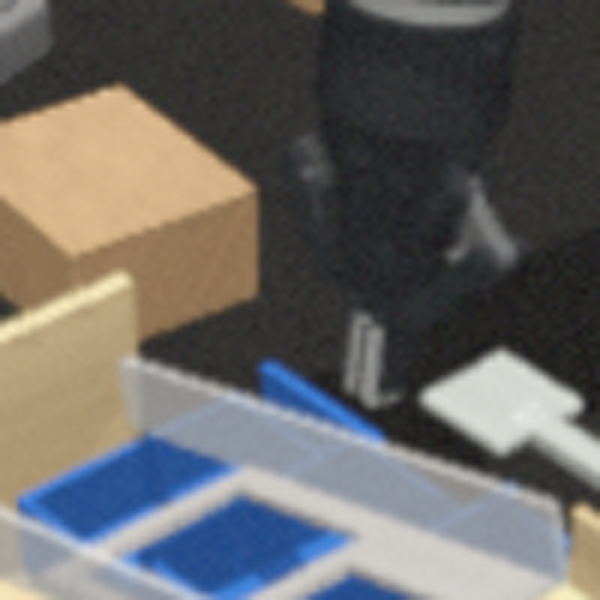

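Request:
jog_arm(
  increments=[
    {"x": 0,"y": 0.7,"z": 0.1,"wx": 0,"wy": 0,"wz": 0,"claw": 0},
    {"x": 0,"y": 1.4,"z": 0.2,"wx": 0,"wy": 0,"wz": 0,"claw": 0},
    {"x": 0,"y": 2.0,"z": 0.28,"wx": 0,"wy": 0,"wz": 0,"claw": 0},
    {"x": 0,"y": 2.6,"z": 0.36,"wx": 0,"wy": 0,"wz": 0,"claw": 0},
    {"x": 0,"y": 3.2,"z": 0.44,"wx": 0,"wy": 0,"wz": 0,"claw": 0},
  ],
)

```text
clock: 6.62
position: [0.4993, -0.1537, 0.013]
tool_rot: [3.005, -0.029, 1.635]
force: [-1.4, 0.1, 1.0]
grip_width: 0.0
```

```bash
python3 - <<'E'
from workcell import bot
from h import *
c=[]
f=bot.grab_frame("scene"); a=f["pixels"][:,:,::-1].copy()
c.append(cv2.resize(a[120:240,230:330],None,fx=4,fy=4,interpolation=cv2.INTER_CUBIC))
f=bot.grab_frame("top"); a=f["pixels"][:,:,::-1].copy()
c.append(cv2.resize(a[170:290,240:340],None,fx=4,fy=4,interpolation=cv2.INTER_CUBIC))
cv2.imwrite("pics/s8.png",np.hstack(c))
o=bot.observe();print(o["position"],o["force"],o["qpos"].round(3))
E
```

```text
[ 0.49970447 -0.15364593  0.01301237] [ 0.02707744  1.27330308 -0.1741506 ] [ 0.097  0.617  0.179  2.113 -0.534  0.34   2.368]
```

View pics/s8.png

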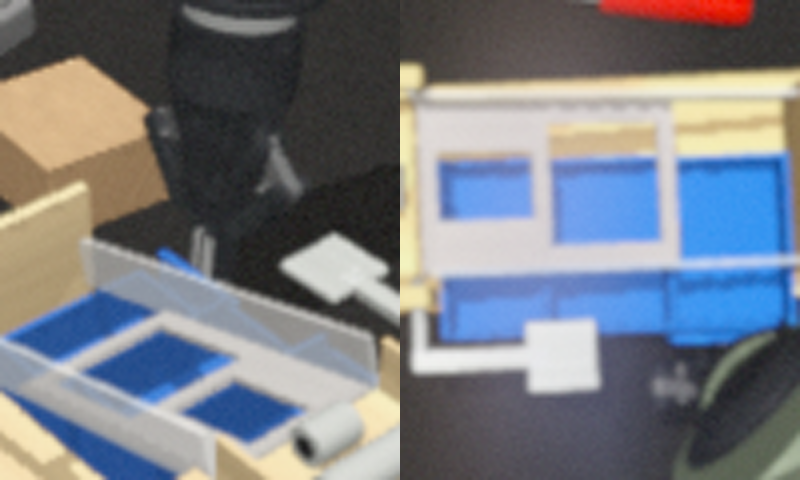

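Request:
jog_arm(
  increments=[
    {"x": 0,"y": 0.6,"z": 0.09,"wx": 0,"wy": 0,"wz": 0,"claw": 0},
    {"x": 0,"y": 1.2,"z": 0.17,"wx": 0,"wy": 0,"wz": 0,"claw": 0},
    {"x": 0,"y": 1.8,"z": 0.25,"wx": 0,"wy": 0,"wz": 0,"claw": 0},
    {"x": 0,"y": 2.4,"z": 0.33,"wx": 0,"wy": 0,"wz": 0,"claw": 0},
  ],
)

```text
clock: 7.22
position: [0.5243, -0.152, 0.013]
tool_rot: [3.004, -0.028, 1.635]
force: [-1.8, -0.5, -0.1]
grip_width: -0.0005
```

```bash
python3 - <<'E'
from workcell import bot
from h import *
c=[]
f=bot.grab_frame("scene"); a=f["pixels"][:,:,::-1].copy()
c.append(cv2.resize(a[120:240,230:330],None,fx=4,fy=4,interpolation=cv2.INTER_CUBIC))
f=bot.grab_frame("top"); a=f["pixels"][:,:,::-1].copy()
c.append(cv2.resize(a[170:290,240:340],None,fx=4,fy=4,interpolation=cv2.INTER_CUBIC))
cv2.imwrite("pics/s9.png",np.hstack(c))
o=bot.observe();print(o["position"],o["force"],o["qpos"].round(3))
E
```

```text
[ 0.52473142 -0.15198164  0.01305292] [-0.50900998 -0.08874827 -0.86117366] [ 0.068  0.641  0.201  2.056 -0.527  0.376  2.341]
```

View pics/s9.png

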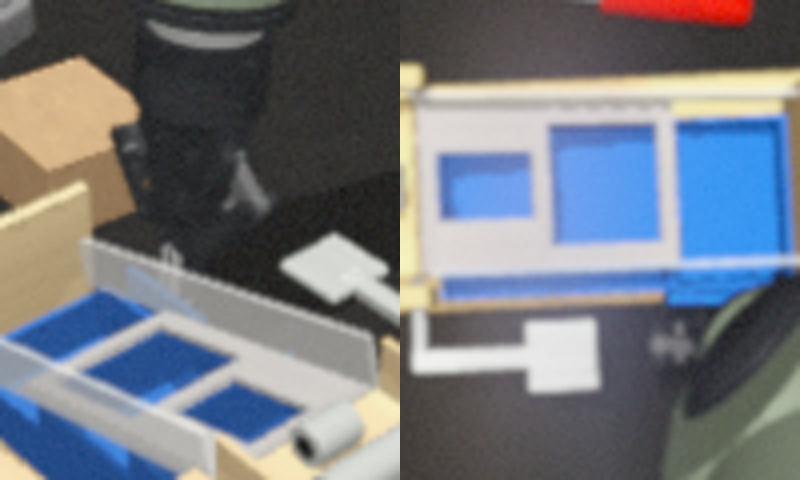

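Request:
jog_arm(
  increments=[
    {"x": 0,"y": 0.5,"z": 0.05,"wx": 0,"wy": 0,"wz": 0,"claw": 0},
    {"x": 0,"y": 1.0,"z": 0.1,"wx": 0,"wy": 0,"wz": 0,"claw": 0},
  ],
)

```text
clock: 7.58
position: [0.535, -0.1513, 0.0134]
tool_rot: [3.004, -0.028, 1.635]
force: [-1.0, 0.6, -1.4]
grip_width: 0.0001
```

Request:
jog_arm(
  increments=[
    {"x": 0,"y": 0.4,"z": 0.03,"wx": 0,"wy": 0,"wz": 0,"claw": 0},
    {"x": 0,"y": 0.8,"z": 0.06,"wx": 0,"wy": 0,"wz": 0,"claw": 0},
  ],
)

```text
clock: 7.82
position: [0.5383, -0.151, 0.013]
tool_rot: [3.012, -0.031, 1.634]
force: [-46.0, -3.8, 31.6]
grip_width: -0.0001
```

```bash
python3 - <<'E'
from workcell import bot
from h import *
c=[]
f=bot.grab_frame("scene"); a=f["pixels"][:,:,::-1].copy()
c.append(cv2.resize(a[120:240,230:330],None,fx=4,fy=4,interpolation=cv2.INTER_CUBIC))
f=bot.grab_frame("top"); a=f["pixels"][:,:,::-1].copy()
c.append(cv2.resize(a[170:290,240:340],None,fx=4,fy=4,interpolation=cv2.INTER_CUBIC))
cv2.imwrite("pics/s10.png",np.hstack(c))
o=bot.observe();print(o["position"],o["force"],o["qpos"].round(3))
E
```

```text
[ 0.53805956 -0.15100314  0.01292587] [-30.96633941  -2.12083076  17.78196437] [ 0.048  0.658  0.22   2.017 -0.52   0.409  2.319]
```

View pics/s10.png

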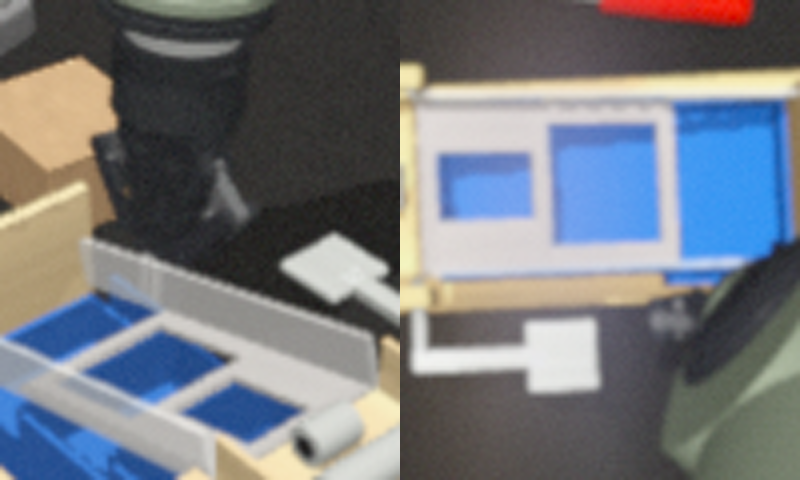

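Request:
jog_arm(
  increments=[
    {"x": 0,"y": -1,"z": -0.15,"wx": 0,"wy": 0,"wz": 0,"claw": 0},
    {"x": 0,"y": -2.5,"z": -0.35,"wx": 0,"wy": 0,"wz": 0,"claw": 0},
  ],
)

```text
clock: 8.18
position: [0.5127, -0.1526, 0.0132]
tool_rot: [3.011, -0.03, 1.634]
force: [0.6, -0.3, 0.5]
grip_width: 0.0002
```

```bash
python3 - <<'E'
from workcell import bot
from h import *
c=[]
f=bot.grab_frame("scene"); a=f["pixels"][:,:,::-1].copy()
c.append(cv2.resize(a[145:235,230:330],None,fx=4,fy=4,interpolation=cv2.INTER_CUBIC))
f=bot.grab_frame("top"); a=f["pixels"][:,:,::-1].copy()
c.append(cv2.resize(a[180:270,240:340],None,fx=4,fy=4,interpolation=cv2.INTER_CUBIC))
cv2.imwrite("pics/s11.png",np.hstack(c))
o=bot.observe();print(o["position"],o["force"],o["qpos"].round(3))
O=np.array([.6005,-.053,0]);Y=.06;M=R.from_euler("z",Y).as_matrix()
for P in ((-.055,-.1,.03),(.055,-.1,.03),(-.075,-.06,.064),(-.075,-.13,.064),(.055,-.06,.045),(.055,-.1,.045)): print(P,(proj(f,O+M@np.array(P))-[240,180])*4+[400,0])
E
```

```text
[ 0.51159688 -0.15284597  0.01327736] [-0.82672071  0.00767531  0.68034536] [ 0.076  0.631  0.2    2.078 -0.527  0.372  2.348]
(-0.055, -0.1, 0.03) [727.4147688 227.9475246]
(0.055, -0.1, 0.03) [720.3596288   61.34303794]
(-0.075, -0.06, 0.064) [672.46741182 260.45419278]
(-0.075, -0.13, 0.064) [782.07570481 256.55337357]
(0.055, -0.06, 0.045) [661.81217973  60.80094359]
(0.055, -0.1, 0.045) [723.02843125  58.74726645]
```

View pics/s11.png

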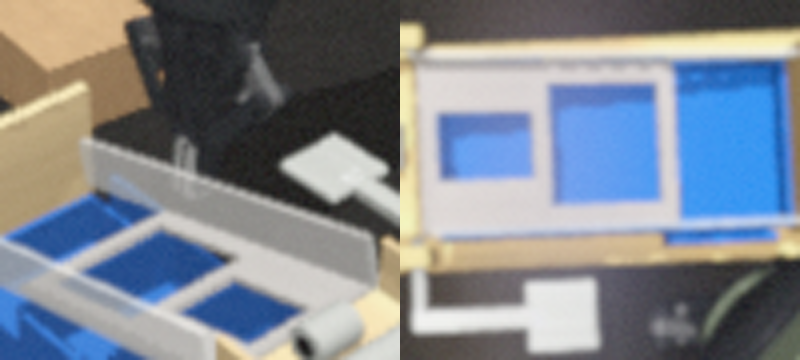

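Request:
jog_arm(
  increments=[
    {"x": 0,"y": 1.0,"z": -0.65,"wx": 0,"wy": 0,"wz": 0,"claw": 0},
    {"x": 0,"y": 2.0,"z": -0.5,"wx": 0,"wy": 0,"wz": 0,"claw": 0},
    {"x": 0,"y": 2.3,"z": -0.48,"wx": 0,"wy": 0,"wz": 0,"claw": 0},
    {"x": 0,"y": 2.5,"z": -0.45,"wx": 0,"wy": 0,"wz": 0,"claw": 0},
  ],
)

```text
clock: 8.78
position: [0.536, -0.1514, 0.0208]
tool_rot: [3.012, -0.031, 1.634]
force: [-0.7, 0.9, 0.8]
grip_width: 0.0001
```

Request:
jog_arm(
  increments=[
    {"x": 0,"y": 0.2,"z": 0.03,"wx": 0,"wy": 0,"wz": 0,"claw": 0},
  ],
)

```text
clock: 8.9
position: [0.5376, -0.1513, 0.0205]
tool_rot: [3.013, -0.031, 1.634]
force: [-11.5, -2.6, 7.3]
grip_width: -0.0
```

Request:
jog_arm(
  increments=[
    {"x": 0,"y": -3,"z": -0.4,"wx": 0,"wy": 0,"wz": 0,"claw": 0},
    {"x": 0,"y": -6,"z": -0.8,"wx": 0,"wy": 0,"wz": 0,"claw": 0},
    {"x": 0,"y": -6,"z": -6,"wx": 0,"wy": 0,"wz": 0,"claw": 0},
    {"x": 0,"y": -6,"z": -12,"wx": 0,"wy": 0,"wz": 0,"claw": 0},
    {"x": 0,"y": -6,"z": -16,"wx": 0,"wy": 0,"wz": 0,"claw": 0},
    {"x": 0,"y": -6,"z": -16,"wx": 0,"wy": 0,"wz": 0,"claw": 0},
  ],
)

```text
clock: 9.65
position: [0.4592, -0.1613, 0.174]
tool_rot: [3.009, -0.03, 1.634]
force: [-0.1, 1.0, -0.7]
grip_width: 0.0003
```

```bash
python3 - <<'E'
from workcell import bot
from h import *
f=bot.grab_frame("scene"); a=f["pixels"][:,:,::-1].copy()
g=bot.grab_frame("top"); b=g["pixels"][:,:,::-1].copy()
cv2.imwrite("pics/s12.png",np.hstack([cv2.resize(x,None,fx=3.3,fy=3.3,interpolation=cv2.INTER_CUBIC) for x in(a[150:300,200:320],b[160:310,230:350])]))
o=bot.observe();print(o["position"],o["force"],o["qpos"].round(3))
goal(bot,(.490,-.05,.15),tilt=5);goal(bot,(.490,-.05,.15),tilt=0)
E
```

```text
[ 0.45811095 -0.16063756  0.17136049] [-0.47693366  0.83531435 -0.14495407] [-0.087  0.301  0.437  2.092 -0.322  0.692  2.198]
pos [ 0.4581 -0.1606  0.1714] xyz cm [10.77  3.53  2.95] w [ 2.4 -1.8  0. ] len mm 117.10615583625287
pos [ 0.4581 -0.1606  0.1714] xyz cm [10.77  3.53  2.95] w [ 7.4 -1.8  0.1] len mm 117.10615583625287
```

View pics/s12.png

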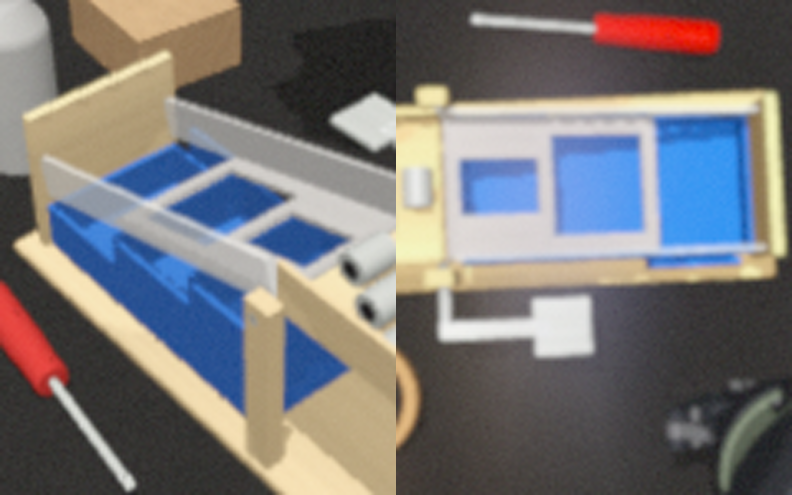

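Request:
jog_arm(
  increments=[
    {"x": 4,"y": 1.5,"z": 0,"wx": 1,"wy": -1,"wz": 0,"claw": 0},
    {"x": 8,"y": 3,"z": 1,"wx": 2,"wy": -1.8,"wz": 0,"claw": 0},
    {"x": 11.2,"y": 4.3,"z": 2.5,"wx": 3,"wy": -1.8,"wz": 0,"claw": 0},
    {"x": 11.2,"y": 4.3,"z": 3.5,"wx": 3,"wy": -1.8,"wz": 0,"claw": 0},
    {"x": 11.2,"y": 4.3,"z": 3.5,"wx": 3,"wy": -1.8,"wz": 0,"claw": 0},
  ],
)

```text
clock: 10.38
position: [0.4969, -0.0457, 0.1442]
tool_rot: [3.068, 0.001, 1.63]
force: [-0.1, -0.3, 0.0]
grip_width: 0.0003
```

```bash
python3 - <<'E'
from workcell import bot
from h import *
f=bot.grab_frame("scene"); a=f["pixels"][:,:,::-1].copy()
g=bot.grab_frame("top"); b=g["pixels"][:,:,::-1].copy()
cv2.imwrite("pics/s13.png",np.hstack([cv2.resize(x,None,fx=3.5,fy=3.5,interpolation=cv2.INTER_CUBIC) for x in(a[120:260,250:365],b[180:320,210:325])]))
o=bot.observe();print(o["position"],o["force"],o["qpos"].round(3)); Z=R.from_euler("xyz",o["tool_rot"]).apply([0,0,1]); print(Z,(proj(f,o["position"]-.032*Z)-[250,120])*3.5)
E
```

```text
[ 0.49746427 -0.04627404  0.14543628] [ 0.73023863 -0.72735862  0.61678504] [-0.357  0.381  0.425  2.058 -0.259  0.674  1.862]
[ 0.07516819  0.00402256 -0.99716276] [226.70956588 160.27191485]
```

View pics/s13.png

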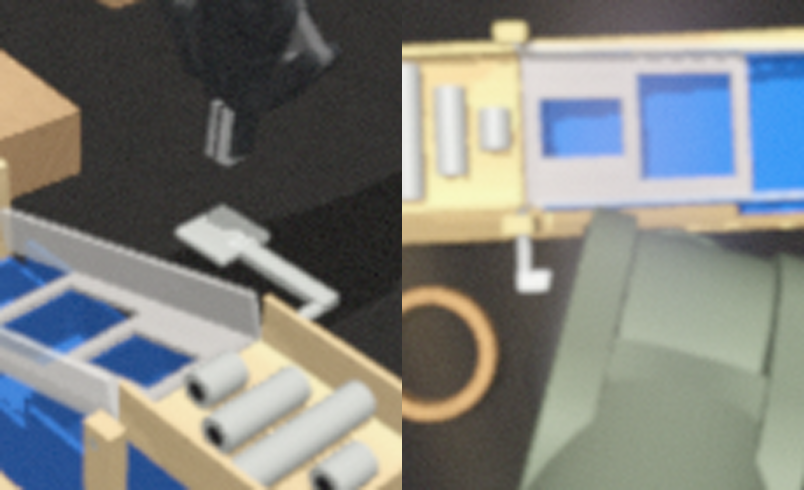

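Request:
jog_arm(
  increments=[
    {"x": 0,"y": 0,"z": 1.5,"wx": 0,"wy": 0,"wz": 0,"claw": 0},
    {"x": 0,"y": 0,"z": 3,"wx": 0,"wy": 0,"wz": 0,"claw": 0},
    {"x": 0,"y": 0,"z": 4,"wx": 0,"wy": 0,"wz": 0,"claw": 0},
    {"x": 0,"y": 0,"z": 4.5,"wx": 0,"wy": 0,"wz": 0,"claw": 0},
  ],
)

```text
clock: 10.98
position: [0.5006, -0.0462, 0.0997]
tool_rot: [3.067, 0.0, 1.629]
force: [0.2, -0.7, -0.8]
grip_width: -0.0002
```

Request:
jog_arm(
  increments=[
    {"x": 0,"y": 0,"z": 0.7,"wx": 0,"wy": 0,"wz": 0,"claw": 0},
    {"x": 0,"y": 0,"z": 0.7,"wx": 0,"wy": 0,"wz": 0,"claw": 0},
  ],
)

```text
clock: 11.22
position: [0.5012, -0.0462, 0.0925]
tool_rot: [3.067, 0.0, 1.629]
force: [-0.9, 0.6, 2.9]
grip_width: -0.0001
```

```bash
python3 - <<'E'
from workcell import bot
from h import *
f=bot.grab_frame("scene"); a=f["pixels"][:,:,::-1].copy()
cv2.imwrite("pics/s14.png",cv2.resize(a[150:260,250:400],None,fx=5,fy=5,interpolation=cv2.INTER_CUBIC))
o=bot.observe();print(o["position"],o["force"],o["qpos"].round(3))
E
```

```text
[ 0.50124873 -0.04622762  0.09280863] [-3.91720507e-01 -2.68431153e-03  3.93677245e+00] [-0.304  0.474  0.366  2.089 -0.326  0.554  1.921]
```

View pics/s14.png

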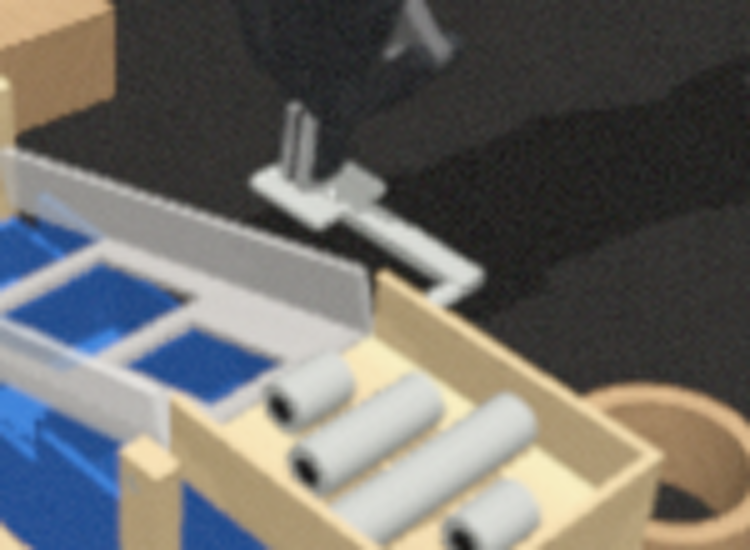

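Request:
jog_arm(
  increments=[
    {"x": 0,"y": 0,"z": 0.6,"wx": 0,"wy": 0,"wz": 0,"claw": 0},
    {"x": 0,"y": -0.1,"z": 1.2,"wx": 0,"wy": 0,"wz": 0,"claw": 0},
    {"x": 0,"y": -0.1,"z": 1.8,"wx": 0,"wy": 0,"wz": 0,"claw": 0},
    {"x": 0,"y": -0.2,"z": 2.3,"wx": 0,"wy": 0,"wz": 0,"claw": 0},
    {"x": 0,"y": -0.2,"z": 2.8,"wx": 0,"wy": 0,"wz": 0,"claw": 0},
    {"x": 0,"y": -0.2,"z": 3.1,"wx": 0,"wy": 0,"wz": 0,"claw": 0},
  ],
)

```text
clock: 12.02
position: [0.5015, -0.0462, 0.0615]
tool_rot: [3.067, 0.0, 1.629]
force: [-0.1, 0.6, 3.0]
grip_width: -0.0002
```

```bash
cat > look.py <<'E'
import sys
from workcell import bot
from h import *
f=bot.grab_frame("scene"); a=f["pixels"][:,:,::-1].copy()
cv2.imwrite(sys.argv[1],cv2.resize(a[140:320,200:400],None,fx=3.3,fy=3.3,interpolation=cv2.INTER_CUBIC))
o=bot.observe();print(o["clock"],o["position"],o["force"])
E
python3 look.py pics/s15.png
```

```text
12.075 [ 0.50142741 -0.0462459   0.06124981] [-0.00832227  1.14844792  0.22399128]
```

View pics/s15.png

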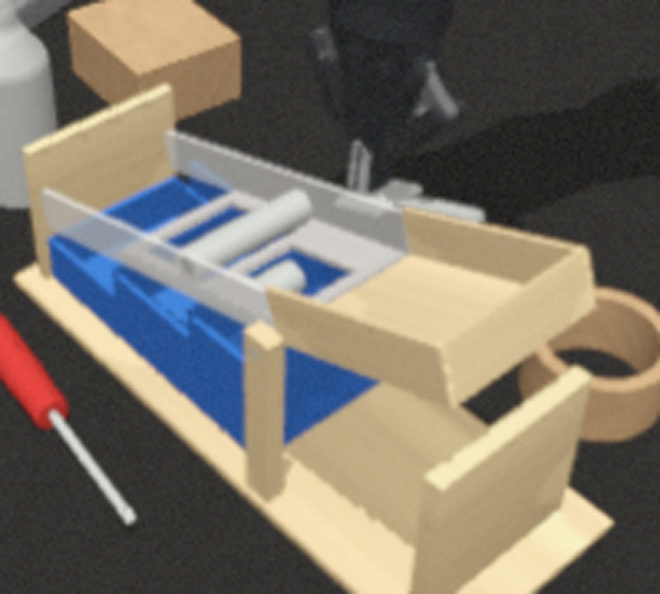

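Hopper is fully tipped; the long sleeve (250,225) is rolling and a short one (275,275) is dropping in. Hold.

Request:
jog_arm(
  increments=[
    {"x": 0,"y": 0,"z": 0.1,"wx": 0,"wy": 0,"wz": 0,"claw": 0},
    {"x": 0,"y": 0,"z": 0.1,"wx": 0,"wy": 0,"wz": 0,"claw": 0},
    {"x": 0,"y": 0,"z": 0.1,"wx": 0,"wy": 0,"wz": 0,"claw": 0},
    {"x": 0,"y": 0,"z": 0.1,"wx": 0,"wy": 0,"wz": 0,"claw": 0},
    {"x": 0,"y": 0,"z": 0.1,"wx": 0,"wy": 0,"wz": 0,"claw": 0},
    {"x": 0,"y": 0,"z": 0.1,"wx": 0,"wy": 0,"wz": 0,"claw": 0},
    {"x": 0,"y": 0,"z": 0.1,"wx": 0,"wy": 0,"wz": 0,"claw": 0},
    {"x": 0,"y": 0,"z": 0.1,"wx": 0,"wy": 0,"wz": 0,"claw": 0},
    {"x": 0,"y": 0,"z": 0.1,"wx": 0,"wy": 0,"wz": 0,"claw": 0},
    {"x": 0,"y": 0,"z": 0.1,"wx": 0,"wy": 0,"wz": 0,"claw": 0},
  ],
)

```text
clock: 13.32
position: [0.5015, -0.0463, 0.0603]
tool_rot: [3.067, 0.0, 1.629]
force: [-0.3, -0.5, 2.2]
grip_width: 0.0
```

Request:
jog_arm(
  increments=[
    {"x": 0,"y": 0,"z": 0,"wx": 0,"wy": 0,"wz": 0,"claw": 0},
    {"x": 0,"y": 0,"z": 0,"wx": 0,"wy": 0,"wz": 0,"claw": 0},
    {"x": 0,"y": 0,"z": 0,"wx": 0,"wy": 0,"wz": 0,"claw": 0},
    {"x": 0,"y": 0,"z": 0,"wx": 0,"wy": 0,"wz": 0,"claw": 0},
    {"x": 0,"y": 0,"z": 0,"wx": 0,"wy": 0,"wz": 0,"claw": 0},
    {"x": 0,"y": 0,"z": 0,"wx": 0,"wy": 0,"wz": 0,"claw": 0},
    {"x": 0,"y": 0,"z": 0,"wx": 0,"wy": 0,"wz": 0,"claw": 0},
    {"x": 0,"y": 0,"z": 0,"wx": 0,"wy": 0,"wz": 0,"claw": 0},
    {"x": 0,"y": 0,"z": 0,"wx": 0,"wy": 0,"wz": 0,"claw": 0},
    {"x": 0,"y": 0,"z": 0,"wx": 0,"wy": 0,"wz": 0,"claw": 0},
  ],
)

```text
clock: 14.58
position: [0.5015, -0.0463, 0.0603]
tool_rot: [3.067, 0.0, 1.629]
force: [0.5, -1.1, 2.6]
grip_width: 0.0
```

```bash
python3 look.py pics/s16.png; python3 - <<'E'
from workcell import bot
from h import *
b=bot.grab_frame("top")["pixels"][:,:,::-1]
cv2.imwrite("pics/t16.png",cv2.resize(b[160:310,175:365],None,fx=4,fy=4,interpolation=cv2.INTER_CUBIC))
E
```

```text
14.625 [ 0.50149822 -0.04624711  0.06027285] [-0.03538651 -1.31399297  1.70114547]
```

View pics/s16.png

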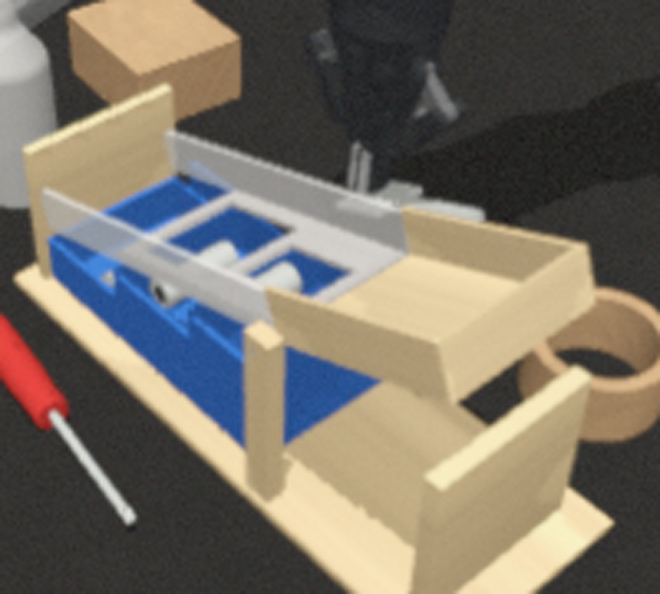

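View pics/t16.png

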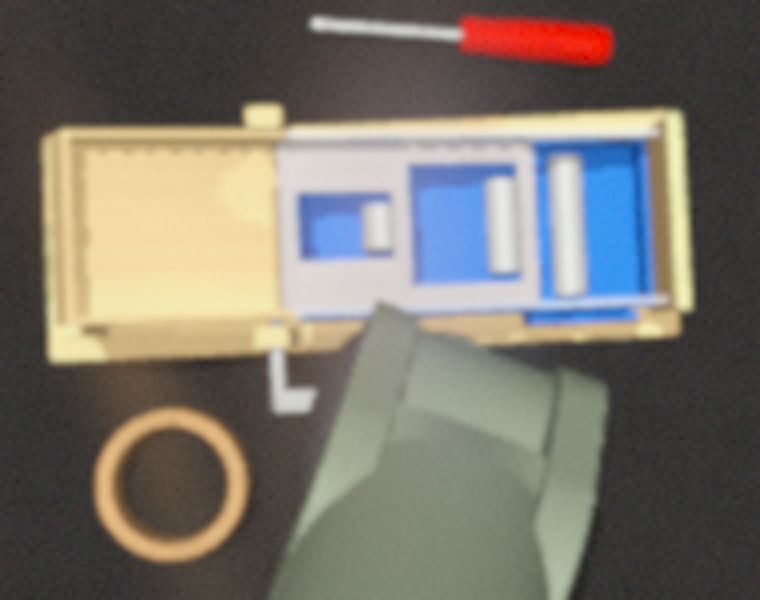

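Request:
jog_arm(
  increments=[
    {"x": 0,"y": 0,"z": -0.8,"wx": 0,"wy": 0,"wz": 0,"claw": 0},
    {"x": 0,"y": 0,"z": -1.6,"wx": 0,"wy": 0,"wz": 0,"claw": 0},
    {"x": 0,"y": 0,"z": -2.4,"wx": 0,"wy": 0,"wz": 0,"claw": 0},
    {"x": 0,"y": 0,"z": -3.2,"wx": 0,"wy": 0,"wz": 0,"claw": 0},
    {"x": 0,"y": -0.5,"z": -5,"wx": 0,"wy": 0,"wz": 0,"claw": 0},
    {"x": 0,"y": -1,"z": -8,"wx": 0,"wy": 0,"wz": 0,"claw": 0},
    {"x": -3,"y": -3,"z": -12,"wx": 0,"wy": 0,"wz": 0,"claw": 0},
    {"x": -8,"y": -5,"z": -12,"wx": 0,"wy": 0,"wz": 0,"claw": 0},
    {"x": -13,"y": -7,"z": -12,"wx": 0,"wy": 0,"wz": 0,"claw": 0},
    {"x": -13,"y": -7,"z": -12,"wx": 0,"wy": 0,"wz": 0,"claw": 0},
  ],
)

```text
clock: 15.92
position: [0.4288, -0.1839, 0.1753]
tool_rot: [3.067, 0.001, 1.623]
force: [1.3, 0.4, 0.3]
grip_width: 0.0
```

```bash
python3 look.py pics/s17.png; python3 - <<'E'
from workcell import bot
from h import *
b=bot.grab_frame("top")["pixels"][:,:,::-1]
cv2.imwrite("pics/t17.png",cv2.resize(b[160:310,175:365],None,fx=4,fy=4,interpolation=cv2.INTER_CUBIC))
E
```

```text
15.975 [ 0.42975473 -0.18187968  0.17519487] [ 1.39905996  0.75941974 -0.25759305]
```

View pics/s17.png

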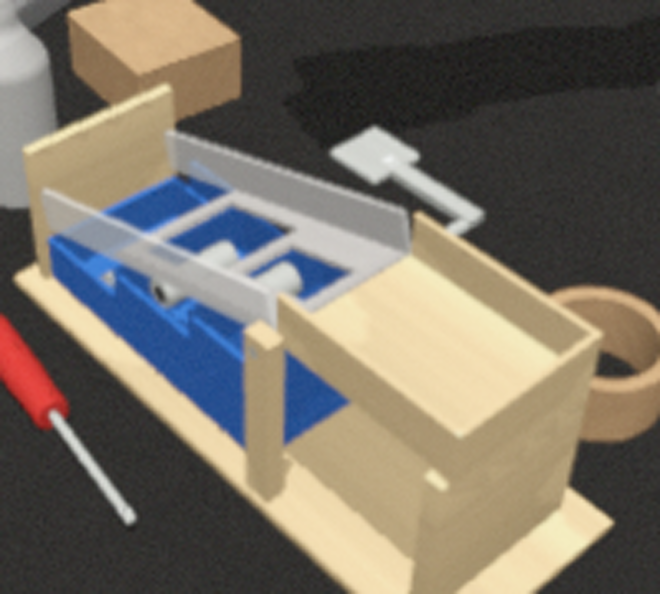

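View pics/t17.png

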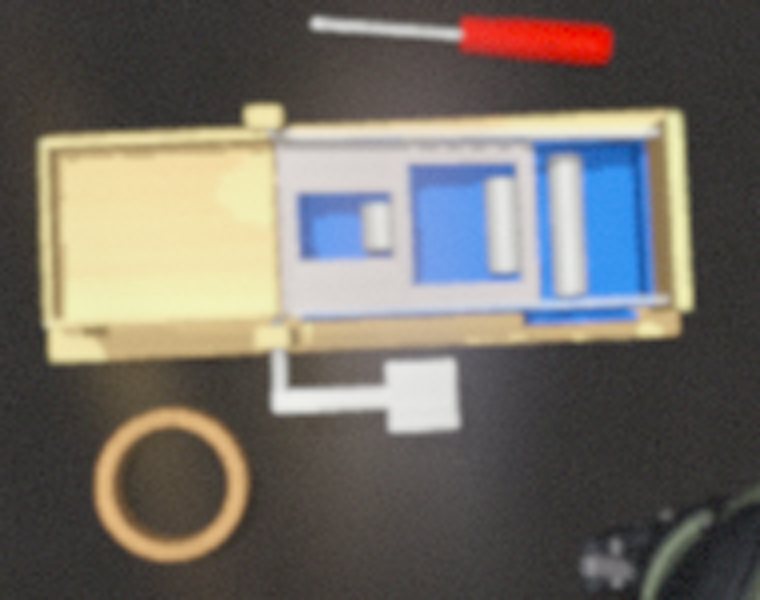

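```bash
python3 - <<'E'
from workcell import bot
from h import *
f=bot.grab_frame("scene"); g=bot.grab_frame("top")
a=f["pixels"][:,:,::-1];b=g["pixels"][:,:,::-1]
c=[cv2.resize(a[190:270,225:315],None,fx=4.4,fy=4.4,interpolation=cv2.INTER_CUBIC),cv2.resize(b[185:265,245:335],None,fx=4.4,fy=4.4,interpolation=cv2.INTER_CUBIC)]
cv2.imwrite("pics/z18.png",cv2.convertScaleAbs(np.hstack(c),alpha=1.4,beta=10))
O=np.array([.6005,-.053,0]);M=R.from_euler("z",.06).as_matrix()
for z in(.063,.085):
    for u,v in((375,225),):
        P=onz(g,175+u/4,160+v/4,z); print("short local",M.T@(P-O),"scene z18 px",(proj(f,P)-[225,190])*4.4)
for z in(.043,.023):
    for u,v in((503,226),(567,225)): P=onz(g,175+u/4,160+v/4,z); print(z,"local",M.T@(P-O),(proj(f,P)-[225,190])*4.4)
# grid in comp short floor
for P in ((-.05,.022),(.05,.022),(.05,.08),(-.05,.08)):print(P,[(proj(q,O+M@np.array([*P,.052]))-o)*4.4 for q,o in((f,[225,190]),(g,[245,185]))])
E
```

```text
short local [0.00212377 0.03761624 0.063     ] scene z18 px [254.86731143 197.63501474]
short local [0.00065483 0.0377304  0.085     ] scene z18 px [257.82806678 161.90946193]
0.043 local [-5.64748810e-05 -4.56950229e-02  4.30000000e-02] [151.65184345 138.85236147]
0.043 local [-0.00083914 -0.0874023   0.043     ] [103.90758789  98.08706426]
0.023 local [ 0.00121902 -0.0472164   0.023     ] [149.02354489 167.50382615]
0.023 local [ 0.00042302 -0.08963423  0.023     ] [101.23422166 125.86692121]
(-0.05, 0.022) [array([313.73594408, 151.39940796]), array([134.2143865 , 226.71034983])]
(0.05, 0.022) [array([155.68559151, 242.09664044]), array([128.16653224,  56.67092414])]
(0.05, 0.08) [array([235.06427717, 311.36131487]), array([29.57385478, 60.01074898])]
(-0.05, 0.08) [array([394.63950917, 212.85937304]), array([ 35.06327075, 230.16561698])]
```

View pics/z18.png

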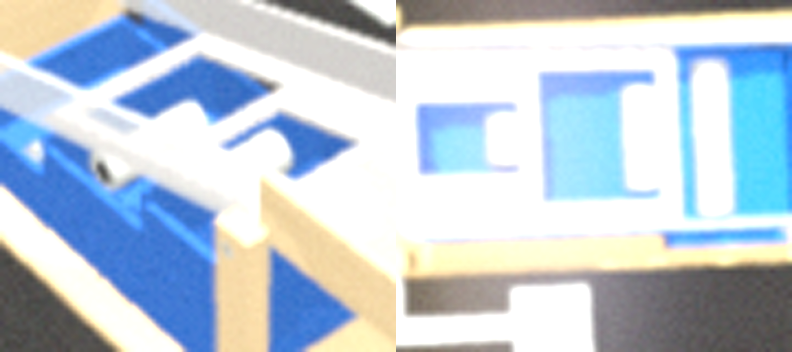

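```bash
python3 - <<'E'
from workcell import bot
from h import *
f=bot.grab_frame("scene"); g=bot.grab_frame("top")
a=f["pixels"][:,:,::-1].copy();b=g["pixels"][:,:,::-1].copy()
for i in range(7):
    a=a.astype(float)+bot.grab_frame("scene")["pixels"][:,:,::-1]; b=b.astype(float)+bot.grab_frame("top")["pixels"][:,:,::-1]
a/=8;b/=8
cv2.imwrite("pics/avs.png",a);cv2.imwrite("pics/avt.png",b)
c=[cv2.resize(x,(390,390),interpolation=cv2.INTER_CUBIC) for x in(a[205:250,265:310],b[195:240,245:290])]
cv2.imwrite("pics/z19.png",np.hstack(c))
O=np.array([.6005,-.053,0]);M=R.from_euler("z",.06).as_matrix()
k=390/45
for z in(.063,.074,.085,.091):
    P=onz(g,175+375/4,160+225/4,z); L=M.T@(P-O)
    print(z,L[1],[((proj(f,O+M@(L+[dx,0,0]))-[265,205])*k).round() for dx in(-.014,0,.014)])
E
```

```text
0.063 0.037616240761360775 [array([199., 234.]), array([155., 259.]), array([111., 285.])]
0.074 0.03767331832955425 [array([202., 199.]), array([158., 224.]), array([113., 250.])]
0.085 0.03773039589774772 [array([206., 164.]), array([161., 189.]), array([116., 215.])]
0.091 0.037761529116762345 [array([207., 144.]), array([163., 169.]), array([117., 195.])][ WARN:0@13.786] global loadsave.cpp:1063 imwrite_ Unsupported depth image for selected encoder is fallbacked to CV_8U.
```

View pics/z19.png

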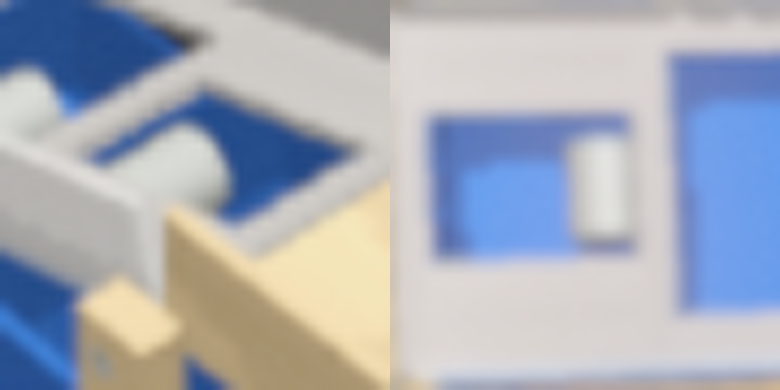

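```bash
python3 - <<'E'
from workcell import bot
from h import *
f=bot.grab_frame("scene"); g=bot.grab_frame("top")
O=np.array([.6005,-.053,0]);M=R.from_euler("z",.06).as_matrix();k=390/45
rz=lambda y:.124-(.093-y)*66/233
for nm,(u,v),s in (("low,-x",(635,257),(205,88)),("up,-x",(437,257),(362,150)),("low,+x",(630,117),(90,155)),):
    z=.106
    for _ in range(4):
        P=onz(g,245+(u-390)/k,195+v/k,z); L=M.T@(P-O); z=rz(L[1])
    print(nm,L,"pred",(proj(f,P)-[265,205])*k,"seen",s)
# medium sleeve end cap check
print(bot.observe()["clock"])
E
```

```text
low,-x [-0.02179379  0.02744504  0.10543078] pred [205.43701271  62.46445411] seen (205, 88)
up,-x [-0.02063287  0.0830124   0.12117091] pred [364.8138329  131.80673516] seen (362, 150)
low,+x [0.01809306 0.02746153 0.10543546] pred [ 76.31806465 133.02553119] seen (90, 155)
17.025
```

```bash
python3 - <<'E'
from workcell import bot
from h import *
f=bot.grab_frame("scene"); g=bot.grab_frame("top")
O=np.array([.6005,-.053,0]);M=R.from_euler("z",.06).as_matrix();k=390/45
th=np.linspace(0,2*np.pi,180)
for z in(.063,.085,.091):
  # left (up-ramp) silhouette edge in top: u=568, rows 135..240
  P=onz(g,245+(568-390)/k,195+188/k,z); L=M.T@(P-O); yc=L[1]-.011
  for y in (yc,):
    c=np.array([[L[0]-.014,y+.011*np.cos(t),z+.011*np.sin(t)] for t in th])
    q=np.array([(proj(f,O+M@p)-[265,205])*k for p in c])+[5,22]
    i=q[:,0].argmax();j=q[:,1].argmin(); print(z,"x,y",L[0].round(4),yc.round(4),"max-u",q[i].round(),"min-v",q[j].round())
E
```

```text
0.063 x,y 0.0013 0.0349 max-u [229. 271.] min-v [183. 208.]
0.085 x,y -0.0002 0.0348 max-u [236. 200.] min-v [190. 136.]
0.091 x,y -0.0006 0.0348 max-u [237. 181.] min-v [191. 117.]
```

```bash
python3 - <<'E'
from workcell import bot
from h import *
goal(bot,(.596,-.009,.15))
E
```

```text
pos [ 0.4304 -0.1805  0.1748] xyz cm [16.17 17.29  3.76] w [ 4.2  0.  -0.1] len mm 239.69503926783932
```

Request:
jog_arm(
  increments=[
    {"x": 4,"y": 4.3,"z": 0.3,"wx": 1,"wy": 0,"wz": 0,"claw": 0},
    {"x": 8,"y": 8.6,"z": 0.6,"wx": 2,"wy": 0,"wz": 0,"claw": 0},
    {"x": 12,"y": 13,"z": 1,"wx": 3,"wy": 0,"wz": 0,"claw": 0},
    {"x": 16.2,"y": 17.3,"z": 2,"wx": 4.2,"wy": 0,"wz": 0,"claw": 0},
    {"x": 16.2,"y": 17.3,"z": 3.8,"wx": 4.2,"wy": 0,"wz": 0,"claw": 0},
    {"x": 16.2,"y": 17.3,"z": 3.8,"wx": 4.2,"wy": 0,"wz": 0,"claw": 0},
  ],
)

```text
clock: 17.88
position: [0.595, -0.0091, 0.1483]
tool_rot: [-3.14, 0.001, 1.629]
force: [-0.9, -0.1, 0.3]
grip_width: 0.0002
```

```bash
python3 look.py pics/s20.png; python3 - <<'E'
from workcell import bot
from h import *
goal(bot,(.596,-.009,.10))
E
```

```text
17.925 [ 0.59530943 -0.009746    0.14937274] [-0.82451766 -0.79085015  0.26703943]
pos [ 0.5953 -0.0097  0.1494] xyz cm [0.08 0.08 4.94] w [-0.   0.1 -0.2] len mm 49.38320591140826
```

View pics/s20.png

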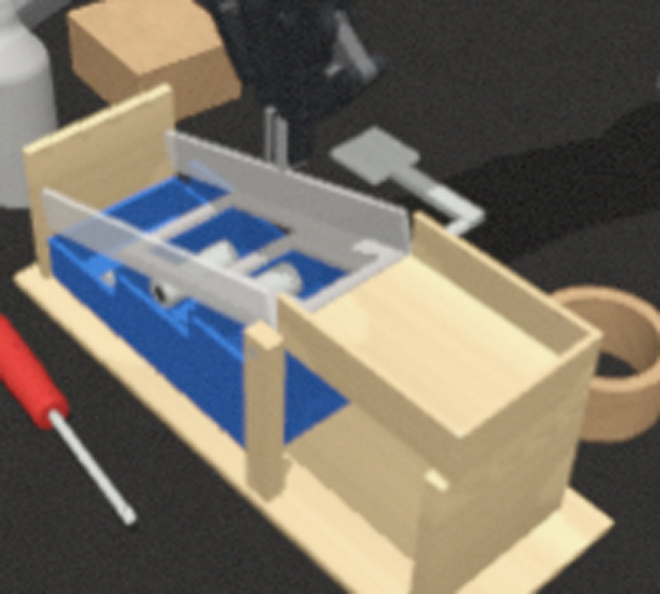

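Request:
jog_arm(
  increments=[
    {"x": 0.1,"y": 0.1,"z": 2.5,"wx": 0,"wy": 0,"wz": 0,"claw": 0},
    {"x": 0.1,"y": 0.1,"z": 5,"wx": 0,"wy": 0,"wz": 0,"claw": 0},
    {"x": 0.1,"y": 0.1,"z": 6,"wx": 0,"wy": 0,"wz": 0,"claw": 0},
    {"x": 0.1,"y": 0.1,"z": 6,"wx": 0,"wy": 0,"wz": 0,"claw": 0},
  ],
)

```text
clock: 18.42
position: [0.596, -0.0094, 0.0899]
tool_rot: [-3.141, 0.001, 1.626]
force: [0.7, -0.1, -0.6]
grip_width: 0.0002
```

```bash
python3 - <<'E'
from workcell import bot
from h import *
f=bot.grab_frame("scene"); a=f["pixels"][:,:,::-1].copy()
cv2.imwrite("pics/s21.png",cv2.resize(a[170:260,240:340],None,fx=6,fy=6,interpolation=cv2.INTER_CUBIC))
o=bot.observe();print(o["clock"],o["position"],o["force"])
E
```

```text
18.475 [ 0.59645274 -0.00925673  0.09031647] [ 0.56809708 -0.75062562  0.18528338]
```

View pics/s21.png

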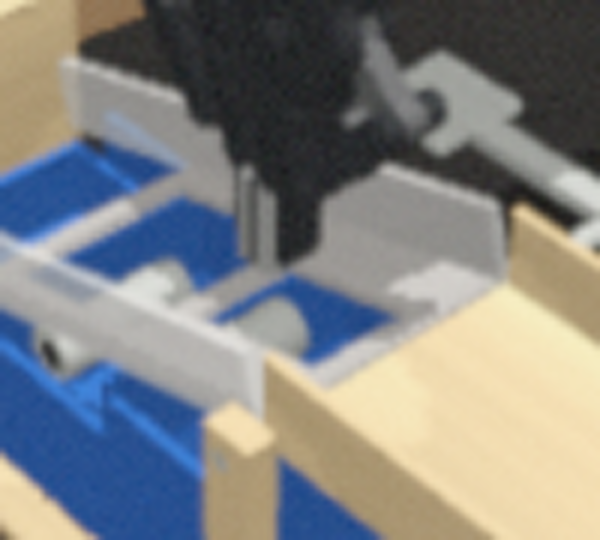

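Request:
jog_arm(
  increments=[
    {"x": 0.1,"y": 0,"z": 1,"wx": 0,"wy": 0,"wz": 0,"claw": 0},
    {"x": 0.1,"y": 0,"z": 1.8,"wx": 0,"wy": 0,"wz": 0,"claw": 0},
  ],
)

```text
clock: 18.73
position: [0.5966, -0.0081, 0.0722]
tool_rot: [3.141, 0.001, 1.627]
force: [0.2, -0.2, 1.1]
grip_width: -0.0002
```

Request:
jog_arm(
  increments=[
    {"x": 0,"y": 0,"z": 0.4,"wx": 0,"wy": 0,"wz": 0,"claw": 0},
  ],
)

```text
clock: 18.85
position: [0.5964, -0.0081, 0.0676]
tool_rot: [3.141, 0.001, 1.627]
force: [-0.6, -0.1, -0.2]
grip_width: -0.0001
```

Request:
jog_arm(
  increments=[
    {"x": 0,"y": 0,"z": 0.3,"wx": 0,"wy": 0,"wz": 0,"claw": 0},
  ],
)

```text
clock: 18.98
position: [0.5963, -0.0082, 0.0643]
tool_rot: [3.141, 0.001, 1.627]
force: [-0.4, -0.3, 0.0]
grip_width: -0.0
```

Request:
jog_arm(
  increments=[
    {"x": 0,"y": 0,"z": 0.2,"wx": 0,"wy": 0,"wz": 0,"claw": 0},
  ],
)

```text
clock: 19.1
position: [0.5963, -0.0082, 0.0621]
tool_rot: [3.142, 0.001, 1.627]
force: [0.3, -0.6, -0.1]
grip_width: -0.0001
```

Request:
jog_arm(
  increments=[
    {"x": 0,"y": 0,"z": 0.15,"wx": 0,"wy": 0,"wz": 0,"claw": 0},
  ],
)

```text
clock: 19.23
position: [0.5963, -0.0082, 0.0605]
tool_rot: [3.142, 0.001, 1.627]
force: [0.7, 0.1, -0.4]
grip_width: -0.0001
```

Request:
jog_arm(
  increments=[
    {"x": 0,"y": 0,"z": 0.15,"wx": 0,"wy": 0,"wz": 0,"claw": 0},
  ],
)

```text
clock: 19.35
position: [0.5964, -0.0082, 0.059]
tool_rot: [3.141, 0.001, 1.627]
force: [0.4, -0.4, 0.4]
grip_width: 0.0001
```

```bash
python3 - <<'E'
from workcell import bot
from h import *
f=bot.grab_frame("scene"); a=f["pixels"][:,:,::-1].copy()
cv2.imwrite("pics/s22.png",cv2.resize(a[170:260,240:340],None,fx=6,fy=6,interpolation=cv2.INTER_CUBIC))
o=bot.observe();print(o["clock"],o["position"],o["force"])
E
```

```text
19.4 [ 0.59634194 -0.00818671  0.05885962] [-0.32875785 -0.12532627  2.65346164]
```

View pics/s22.png

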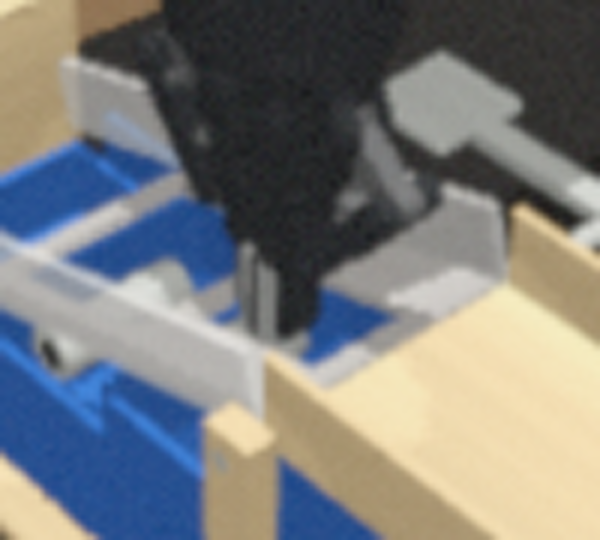

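Request:
jog_arm(
  increments=[
    {"x": 0.3,"y": 0,"z": 0.1,"wx": 0,"wy": 0,"wz": 0,"claw": 0},
    {"x": 0.6,"y": 0,"z": 0.15,"wx": 0,"wy": 0,"wz": 0,"claw": 0},
    {"x": 0.9,"y": 0,"z": 0.15,"wx": 0,"wy": 0,"wz": 0,"claw": 0},
    {"x": 1.2,"y": 0,"z": 0.15,"wx": 0,"wy": 0,"wz": 0,"claw": 0},
    {"x": 1.5,"y": 0,"z": 0.15,"wx": 0,"wy": 0,"wz": 0,"claw": 0},
  ],
)

```text
clock: 20.02
position: [0.5955, 0.007, 0.0574]
tool_rot: [3.141, 0.001, 1.627]
force: [-0.2, -0.4, 0.8]
grip_width: 0.0002
```

```bash
python3 - <<'E'
from workcell import bot
from h import *
f=bot.grab_frame("scene"); a=f["pixels"][:,:,::-1].copy()
cv2.imwrite("pics/s23.png",cv2.resize(a[170:260,240:340],None,fx=6,fy=6,interpolation=cv2.INTER_CUBIC))
o=bot.observe();print(o["clock"],o["position"],o["force"])
E
```

```text
20.075 [0.59548411 0.00750231 0.05733208] [-0.60796013  1.45923192 -0.65047591]
```

View pics/s23.png

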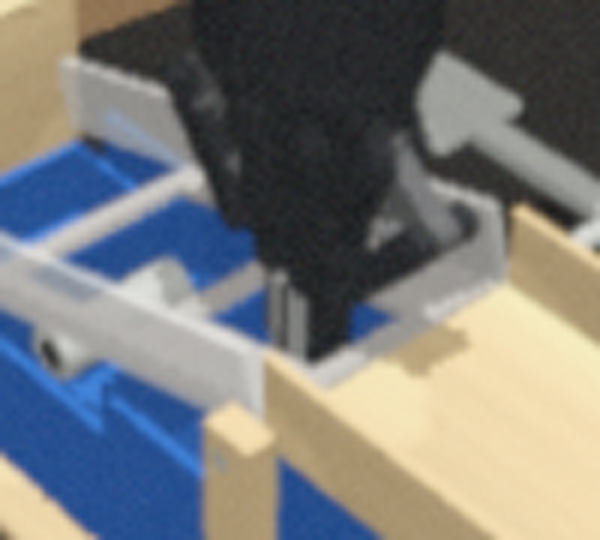

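Force has gone and the upper sleeve is no longer visible at the low side. Lift out and look.

Request:
jog_arm(
  increments=[
    {"x": 0,"y": 0,"z": -2,"wx": 0,"wy": 0,"wz": 0,"claw": 0},
    {"x": 0,"y": 0,"z": -6,"wx": 0,"wy": 0,"wz": 0,"claw": 0},
    {"x": 0,"y": 0,"z": -11,"wx": 0,"wy": 0,"wz": 0,"claw": 0},
    {"x": -4,"y": -4,"z": -12,"wx": 0,"wy": 0,"wz": 0,"claw": 0},
    {"x": -8,"y": -8,"z": -12,"wx": 0,"wy": 0,"wz": 0,"claw": 0},
    {"x": -12,"y": -12,"z": -12,"wx": 0,"wy": 0,"wz": 0,"claw": 0},
    {"x": -16,"y": -16,"z": -12,"wx": 0,"wy": 0,"wz": 0,"claw": 0},
    {"x": -18,"y": -17,"z": -12,"wx": 0,"wy": 0,"wz": 0,"claw": 0},
    {"x": -18,"y": -17,"z": -12,"wx": 0,"wy": 0,"wz": 0,"claw": 0},
  ],
)

```text
clock: 21.2
position: [0.4352, -0.183, 0.1778]
tool_rot: [3.141, 0.001, 1.624]
force: [0.7, 0.6, 0.1]
grip_width: -0.0
```

```bash
python3 look.py pics/s24.png; python3 - <<'E'
from workcell import bot
from h import *
b=bot.grab_frame("top")["pixels"][:,:,::-1]
cv2.imwrite("pics/t24.png",cv2.resize(b[160:310,175:365],None,fx=4,fy=4,interpolation=cv2.INTER_CUBIC)); cv2.imwrite("pics/top24.png",b)
E
```

```text
21.25 [ 0.4359123  -0.18193331  0.1775905 ] [-0.12402012  0.9509264   0.39795185]
```

View pics/s24.png

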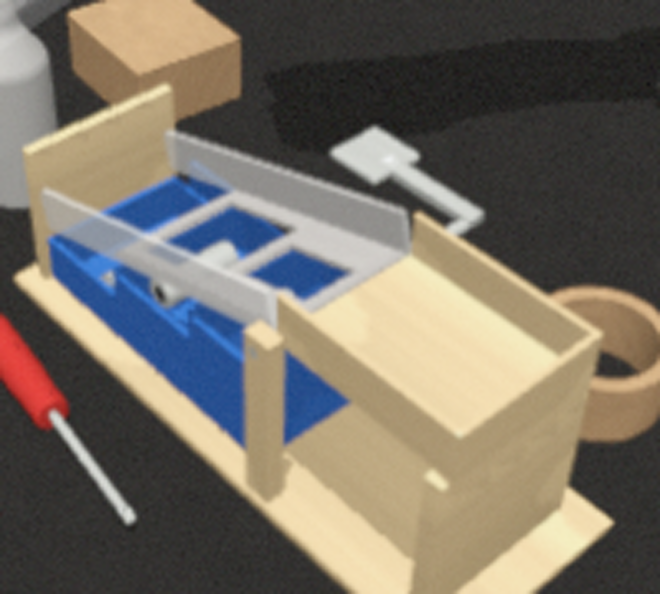

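View pics/t24.png

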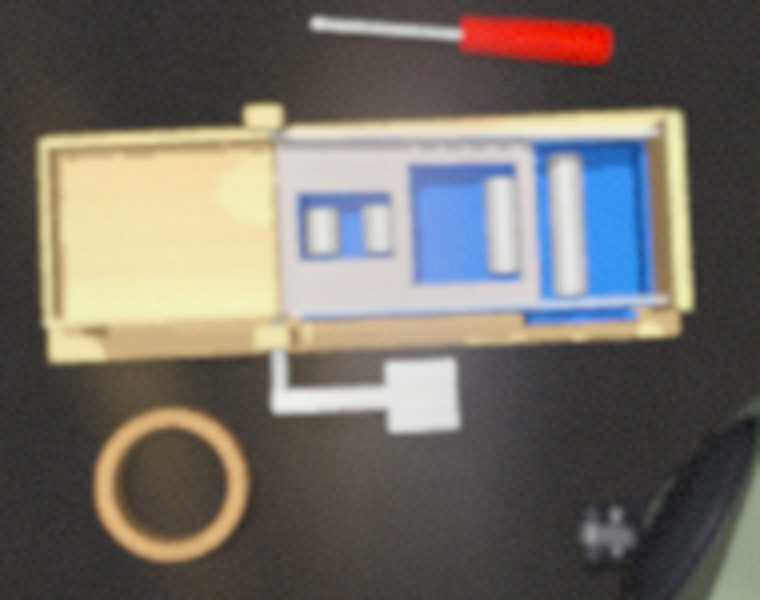

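Both short sleeves, at (322,230) and (376,228), now lie side by side in the short compartment. The medium is at (503,225) and the long at (567,225), each in its own compartment. The hopper is down and the arm is clear.

```bash
python3 -c "
from workcell import bot
print(bot.job_done())"
```

```text
the job is handed in; nothing more can be done
None
```

The job is handed in. In the last pictures the tray is home, the hopper is back down, and all four sleeves are in the right compartments: two short, one medium, one long. No verdict came back.

- **Tray:** I pushed it in until it stopped, and a second push stopped at the same place. In the top view its compartments line up with the windows. My first push, made with the fingertip too high, passed over the plate without touching it. The fingertip really sits about 35 mm behind the reported tool point, and I corrected for that from then on.
- **Force during the push:** the wrist reading reached about 56 N as the tray hit its stop. I think that load was on the fingertip against the plate, not on the gripper's body (limit 40 N), but the readings don't prove it.
- **Hopper:** I pressed the tab fully and held it for about 2.5 s. The hopper emptied and fell back when I let go.
- **Stacked sleeves:** the two short sleeves had landed one on top of the other, with the upper one close to the 87 mm height limit. My camera estimate was about 88 mm and touching it with the fingertip gave about 84 mm, so the two disagreed. I rolled it off with the fingertip, and both now lie side by side on the compartment floor.
- **Surroundings:** the tape roll, screwdriver, bottle and carton look unmoved. The arm was clear of everything, and about 21 s of the 48 s had been used.

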